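# Sweep the pot shards into the dustpan

### The job

A terracotta pot has broken on the shelf: take the hand brush and sweep all five shards over the lip and well into the dustpan. The shards are sharp, so touch them with the brush only, and neither shove the pan out of its place nor disturb the things around. Then stand the brush back on its bristles on the shelf, clear of the dustpan.

Things in the scene. Friction and masses are not known exactly. Their poses are not given: they have to be found in the camera images.
- brush: Wooden hand brush, 283 mm long, 0.19 kg. Origin: middle of the underside of the bristles; x runs along the brush to the free end of the head, the handle to -x; z up as it stands on its bristles. Bristles (stiff, do not bend): x -75 to 75 mm, 36 mm wide in y, z 0 to 46. Wooden back above: x -78 to 78, 42 wide, z 46 to 66. It stands right of the shards, handle roughly to the robot.
- brush_grip (a point): A good point to grip the brush: the middle of the handle's section close to the head, at x = -100, y = 0, z = 56 mm in the brush's frame. The handle is 26 mm wide in y, z 46 to 66 mm, and runs from x = -78 to -205 mm.
- dustpan: Loose sheet-steel dustpan, 0.5 kg, flat on the shelf; it slides if pushed with over about 2 N. Origin: middle of the front lip, underside; x leads over the lip into the pan, away from the shards, y along the lip, z up. The 230 mm wide lip (y -115 to 115) is a knife edge on the shelf at x = 0, rises evenly to z = 4 mm at x = 32 mm; from there the floor is flat at z = 4 mm up to the back wall.
- pan_floor (a point): Middle of the dustpan's flat floor, at x = 115, y = 0, z = 4 mm in its frame. Side walls 2.5 mm thick, inner faces at y = -112.5 and 112.5 mm, 12 mm high near the lip, 48 mm at x = 90, 60 mm at the back; back wall at x = 198 mm, 60 mm high. Open on top. A round handle 20 mm thick runs on from the back wall to x = 335 mm, up to 72 mm high.
- shard1: Loose shard of a broken terracotta pot, 42 x 36 mm, 12 mm high, 9 mm thick, 19 to 30 g, a piece of curved pot wall lying hollow side down; origin in the middle of its underside, z up at the start. It lies on the shelf in front of the dustpan's lip.
- shard2: Loose shard of a broken terracotta pot, 44 x 35 mm, 13 mm high, 9 mm thick, 19 to 30 g, a piece of curved pot wall lying hollow side down; origin in the middle of its underside, z up at the start. It lies on the shelf in front of the dustpan's lip.
- shard3: Loose shard of a broken terracotta pot, 41 x 34 mm, 15 mm high, with the pot's thicker rim band along one edge, 9 mm thick, 19 to 30 g, a piece of curved pot wall lying hollow side down; origin in the middle of its underside, z up at the start. It lies on the shelf in front of the dustpan's lip.
- shard4: Loose shard of a broken terracotta pot, 34 x 32 mm, 11 mm high, the smallest, 9 mm thick, 19 to 30 g, a piece of curved pot wall lying hollow side down; origin in the middle of its underside, z up at the start. It lies on the shelf in front of the dustpan's lip.
- shard5: Loose shard of a broken terracotta pot, 42 x 34 mm, 10 mm high, a nearly flat piece of the pot's base, 9 mm thick, 19 to 30 g, origin in the middle of its underside, z up at the start. It lies on the shelf in front of the dustpan's lip.
- pot_rack: Bystander: slotted wooden rack, 400 mm (x) by 140 mm, with three terracotta pots on edge in it, 130 mm high in all; origin under its middle. To the right of the brush.
- garden_fork: Bystander: stainless hand fork with a wooden handle lying along its y axis, 290 mm long, 68 mm wide, 31 mm high; origin under its middle. It lies on the left, between the robot and the dustpan.
- tin: Bystander: closed round aluminium tin, 91 mm across, 78 mm high; origin under its middle. On the right, near the robot, nearer than the brush.
Not all that is in view belongs to the job. What is shaped like the shard5 but grey is not meant. Leave any turquoise look-alike of the shard2 alone.

How it is judged:
At the end, for the whole second after the job is handed in: All five shards lie still in the dustpan, their middles at least 20 mm past the lip and between its walls; the pan lies flat; the brush stands still on its bristles on the shelf (within 10 mm of height, tilted less than 0.15 rad) and does not touch the pan (x of shard1 in the frame of dustpan between 0.02 and 0.2 m and y of shard1 in the frame of dustpan between -0.113 and 0.113 m and z of each of shard1, shard2, shard3, shard4, shard5 in the frame of dustpan below 0.055 m and linear speed of each of shard1, shard2, shard3, shard4, shard5, brush below 0.02 m/s and x of shard2 in the frame of dustpan between 0.02 and 0.2 m and y of shard2 in the frame of dustpan between -0.113 and 0.113 m and x of shard3 in the frame of dustpan between 0.02 and 0.2 m and y of shard3 in the frame of dustpan between -0.113 and 0.113 m and x of shard4 in the frame of dustpan between 0.02 and 0.2 m and y of shard4 in the frame of dustpan between -0.113 and 0.113 m and x of shard5 in the frame of dustpan between 0.02 and 0.2 m and y of shard5 in the frame of dustpan between -0.113 and 0.113 m and angle between dustpan's own z axis and vertical below 0.08 rad and angle between brush's own z axis and vertical below 0.15 rad and height (world z) of brush between -0.01 and 0.01 m and contact force between brush and dustpan below 0.05 N).
It fails at once if the gripper or the arm touches a shard (contact force between any of the fingers, the arm and shard1 above 0.1 N or contact force between any of the fingers, the arm and shard2 above 0.1 N or contact force between any of the fingers, the arm and shard3 above 0.1 N or contact force between any of the fingers, the arm and shard4 above 0.1 N or contact force between any of the fingers, the arm and shard5 above 0.1 N).
It fails at once if the dustpan is shoved more than 40 mm from its place (distance of dustpan from where it was at the start of the episode above 0.04 m).
It fails at once if the pot rack, hand fork or tin is moved more than 20 mm (distance of any of pot_rack, garden_fork, tin from where it was at the start of the episode above 0.02 m).
It also fails if it takes over 69 s, if anything falls off the work surface, if the arm or the gripper's body presses on something with over 40 N, if the wrist force passes 120 N, or if a joint passes its speed limit or range.

### The arm

A 6-joint arm with a two-finger parallel gripper is mounted at the origin on the work surface. World frame = base frame: x ahead of the robot, y to its left, z up, the work surface at z = 0. Lengths are in m, angles in rad, forces in N, time in s.
With the tool pointing down it reaches from about 0.25 to 0.775 m from the base axis. Payload 4 kg.
Tool frame: the origin (TCP) lies midway between the tips of the shut fingers; the grasp point (between the pads) lies 19 mm behind it (grip_point_offset is the distance from the TCP to the grasp point, in m); z points along the fingers, y is the line along which they close (so a half turn about z gives the same grasp; the last joint's range is limited). The gripper opens to 94 mm and grips with 3 to 60 N. Pads are 16 mm wide; open, the fingers measure 119 mm over their backs; the gripper's body (75 mm by 177 mm) begins 78 mm behind the grasp point.
Start: joints at [1.032, 0.087, 1.371, -0, 1.684, -0.103], TCP at [0.232, 0.499, 0.166] pointing down, gripper open.
Joint ranges: [-3.1, 3.1], [-0.76, 2.03], [0.27, 2.55], [-1.08, 4.22], [0.17, 2.65], [-2.57, 2.57]. Speed limits (rad/s): [2.79, 2.79, 3.14, 3.14, 3.14, 3.14].

### API

Orientations are given as [roll, pitch, yaw] about the fixed x, y, z axes, in that order (R = Rz(yaw) Ry(pitch) Rx(roll)).
In Python, from bench import * gives the robot as it stands.
- The arm moves only by the tool carry_out, never from a script. Its argument "commands" is a list of rows, each a list of 6 numbers: the shift along the tool's x, y, z in m, then the turn, a rotation vector about the tool's x, y, z in rad. In form: [[tx, ty, tz, rx, ry, rz], ...]. A call has exactly 5 rows; each row is the pose to reach, as a shift and turn from the pose commanded when the call began, along the tool's axes at that moment; what a row does not reach only later rows make up. A row lasts 1/10 s, in which the tool goes at most 50 mm and 8.59 degrees, less where a joint would pass 70% of its speed; a pose out of reach is approached as far as the arm can. A call with a gripper value outside its range is refused whole. "jaw" is the opening, from 0 (shut) to 1 (fully open), set as the call begins (left out, the last holds). The fingers move at their own pace and stop on an object; the grip force is fixed at half the most. Time passes only in rows, so rows that repeat a pose let the fingers close, or fill a call up. It gives the time, the measured TCP pose, the force, the opening and the grip force at its end, in the units of the state.
- get_obs(): the state, without advancing time (a new reading comes with each control period).
- snapshot(name): name is "scene" or "top"; returns a dict with "img" (420x560x3 uint8, red, green, blue), "range_z" (420x560 float32, m along the optical axis (not along the pixel's ray), 0 where there is no reading), "fx", "fy", "cx", "cy" (pixels), "R" (3x3) and "t" (3): a world point X has camera coordinates R X + t. Camera axes: x right, y down, z forward; pixel columns grow to the right and rows downward; lengths in m; the calibration is good to about 2 mm. A picture is of the moment at which its call begins.
- close_job(): hands the job in; it is judged then, once.
The state is a dict: "time": time; "joint_positions": joint angles; "qvel": joint speeds; "joint_torque": joint torques, N m; "tool_pos": TCP position; "ee_rot": TCP orientation; "wrist_force": force on the tool from outside, world axes, zero at the start; "wrist_torque": the same for the moment, N m; "width": finger opening in m; "finger_force": force on a finger pad.
Only numpy, scipy, OpenCV 4.12 (cv2) and the standard library are available. Lean on these libraries where they do the work, as an engineer would, in place of code of your own. Each camera call takes 0.05 s, during which the arm holds its last target. There are 200 camera calls.

## Working session

There is one attempt and no reset: what is moved stays moved. The work goes in short steps, Python scripts to look and compute and a tool call to move; the robot and the scene stay as the last step left them, time stands still between calls to the robot, and variables do not carry over. Pictures are saved under pics/ and viewed, at most 10 in all, crops included, and the job is handed in when it is done.

Besides the shell and the picture viewer there is one more tool, called as name(argument=value, ...) on one line, values as JSON. carry_out: Moves the arm, as the interface text tells. Its arguments: {"type":"object","properties":{"commands":{"type":"array","items":{"type":"array","items":{"type":"number"}}},"jaw":{"type":"number"}},"required":["commands"]}

```bash
ls; mkdir -p pics; cat > h.py <<'E'
from bench import *
import numpy as np, cv2
def snap(n,name):
    s=snapshot(n); cv2.imwrite(f'pics/{name}.png',s['img'][:,:,::-1]); np.savez(f'{name}.npz',**s); return s
def w(s,u,v):
    z=float(s['range_z'][int(v),int(u)]); c=np.array([(u-s['cx'])*z/s['fx'],(v-s['cy'])*z/s['fy'],z])
    return s['R'].T@(c-s['t'])
def cloud(s):
    z=s['range_z'];v,u=np.mgrid[:420,:560]
    c=np.stack([(u-s['cx'])*z/s['fx'],(v-s['cy'])*z/s['fy'],z],-1)
    return (c-s['t'])@s['R']
E
python3 - <<'E'
from h import *
s=snap('top','top0'); print(s['fx'],s['R'],s['t']); t=snap('scene','scene0')
im=cv2.resize(s['img'],(784,588),interpolation=cv2.INTER_CUBIC); cv2.imwrite('pics/top0b.png',im[:,:,::-1])
print(get_obs())
E
```

```text
pics
409.48834728722363 [[ 0.0186149  -0.99939583  0.02935067]
 [-0.98616556 -0.02318881 -0.16413337]
 [ 0.16471481 -0.02588929 -0.98600141]] [-0.14709055  0.56530631  1.12425473]
{'time': 0.1, 'joint_positions': array([ 1.03186389e+00,  8.79047574e-02,  1.37206169e+00, -2.79093382e-05,
        1.68357986e+00, -1.03108548e-01]), 'qvel': array([-0.00047562, -0.0010008 , -0.00482159,  0.00160192,  0.00038156,
       -0.00066459]), 'joint_torque': array([ 1.07707281e-03, -3.41252196e+01, -3.03301549e+01,  7.18681980e-02,
        3.03981279e-02, -8.83399321e-05]), 'tool_pos': array([0.23192091, 0.49810398, 0.16502937]), 'ee_rot': array([-3.13964652e+00, -1.73490386e-04,  2.70576549e+00]), 'wrist_force': array([ 0.00620875, -0.89649211,  0.7217163 ]), 'wrist_torque': array([-0.05148101,  0.00466579, -0.01066546]), 'finger_force': 0.0, 'width': 0.09375214944716055}
```

View pics/top0b.png

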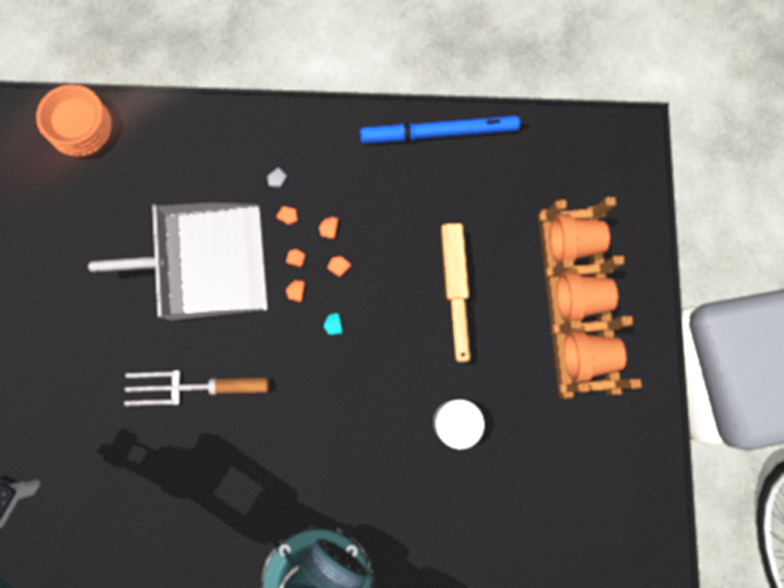

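View pics/scene0.png

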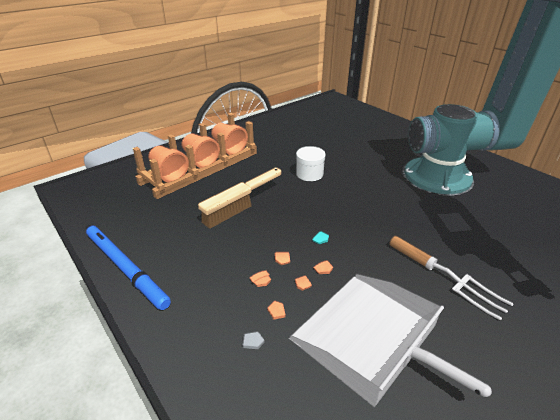

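The top view (784 px wide) shows five terracotta shards at (287,215), (328,228), (295,257), (338,265) and (295,291). The decoys are grey at (277,178) and turquoise at (333,323). The brush head is at (455,262) with the handle end at (461,358), and the pan lip runs from (262,207) to (267,310). The tin is at (460,424) and the rack is on the right. A blue tool, which could be confused with the brush, is at (440,130), but the brush is the wooden one.

```bash
python3 - <<'E'
from h import *
s=dict(np.load('top0.npz')); P=cloud(s); im=s['img'].astype(int)
hsv=cv2.cvtColor(s['img'],cv2.COLOR_RGB2HSV)
m=((hsv[...,0]<16)&(hsv[...,1]>110)&(hsv[...,2]>90)).astype(np.uint8)
n,l,st,c=cv2.connectedComponentsWithStats(m)
for i in range(1,n):
    if 30<st[i,4]<400:
        q=P[l==i]; print('blob',c[i].round(),st[i,4],q.mean(0).round(4),q.min(0).round(3),q.max(0).round(3))
for nm,(u,v) in dict(grey=(277,178),turq=(333,323),tin=(460,424),lipA=(262,207),lipB=(267,310),panfl=(215,260),wallb=(157,262),table=(400,200),forkend=(268,385)).items(): print(nm,w(s,u/1.4,v/1.4).round(4))
b=(P[...,2]>.04)&(P[...,2]<.09)&(np.mgrid[:420,:560][1]>305)&(np.mgrid[:420,:560][1]<345)&(np.mgrid[:420,:560][0]>150)&(np.mgrid[:420,:560][0]<265)
q=P[b&(P[...,2]>.055)]; print(len(q),np.median(q[:,2]))
r=cv2.minAreaRect((q[:,:2]*1000).astype(np.float32)); print(r)
for x0 in np.arange(q[:,0].min(),q[:,0].max(),.02):
    k=q[(q[:,0]>=x0)&(q[:,0]<x0+.02)]; print(x0.round(3),k[:,1].min().round(4),k[:,1].max().round(4),k[:,2].mean().round(3))
# pan walls
k=P[(P[...,2]>.003)&(P[...,2]<.08)&(P[...,1]>.05)&(P[...,0]>.3)&(P[...,1]<.5)&(P[...,0]<.65)]
for x0 in np.arange(.36,.66,.03):
    kk=k[abs(k[:,0]-x0)<.005]; 
    if len(kk): print('pan x',x0.round(2),kk[:,1].min().round(3),kk[:,1].max().round(3))
cv2.imwrite('pics/crop.png',cv2.resize(s['img'][110:260,60:350],(800,414),interpolation=cv2.INTER_CUBIC)[:,:,::-1])
E
```

```text
blob [205. 153.] 174 [0.7465 0.093  0.0054] [ 0.727  0.072 -0.004] [0.769 0.119 0.015]
blob [234. 162.] 193 [0.7206 0.003  0.0082] [ 0.697 -0.016 -0.006] [0.749 0.027 0.02 ]
blob [326. 206.] 294 [ 0.589  -0.269   0.0372] [ 0.375 -0.302 -0.006] [ 0.742 -0.105  1.206]
blob [211. 184.] 157 [0.6508 0.0701 0.014 ] [ 0.375 -0.105 -0.006] [0.675 0.092 1.206]
blob [241. 189.] 188 [ 0.6374 -0.0209  0.0072] [ 0.616 -0.046 -0.006] [0.662 0.005 0.016]
blob [211. 207.] 183 [0.5809 0.0674 0.0074] [ 0.559  0.05  -0.006] [0.605 0.09  0.016]
blob [173. 275.] 398 [0.3808 0.162  0.03  ] [ 0.366 -0.105 -0.003] [0.396 0.215 1.206]
grey [0.828  0.1183 0.008 ]
turq [ 0.5125 -0.015   0.0121]
tin [ 0.3143 -0.2717  0.0749]
lipA [ 0.7651  0.1495 -0.0036]
lipB [ 0.5389  0.1264 -0.0032]
panfl [0.6429 0.2411 0.0029]
wallb [0.6223 0.339  0.064 ]
table [ 0.7881 -0.1511  0.0009]
forkend [0.3822 0.1128 0.0135]
1195 0.06506000576911697
((578.8375244140625, -266.99993896484375), (281.7805480957031, 42.640499114990234), 4.738670825958252)
0.439 -0.2893 -0.2637 0.064
0.459 -0.2891 -0.2631 0.065
0.479 -0.2868 -0.2612 0.064
0.499 -0.2834 -0.2588 0.065
0.519 -0.2843 -0.2573 0.064
0.539 -0.2811 -0.2558 0.064
0.559 -0.2863 -0.2465 0.065
0.579 -0.2872 -0.2441 0.065
0.599 -0.2842 -0.2431 0.065
0.619 -0.2842 -0.241 0.065
0.639 -0.2813 -0.24 0.065
0.659 -0.2811 -0.2381 0.066
0.679 -0.2785 -0.2375 0.065
0.699 -0.275 -0.2349 0.065
0.719 -0.2695 -0.2695 0.062
pan x 0.36 0.074 0.497
pan x 0.39 0.05 0.496
pan x 0.42 0.063 0.496
pan x 0.45 0.053 0.496
pan x 0.48 0.051 0.491
pan x 0.51 0.079 0.476
pan x 0.54 0.06 0.485
pan x 0.57 0.055 0.453
pan x 0.6 0.051 0.494
pan x 0.63 0.067 0.423
```

View pics/crop.png

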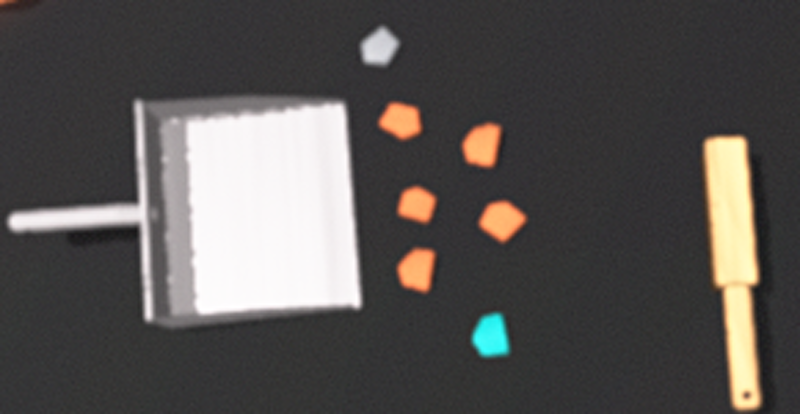

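The enlarged crop confirms the five terracotta shards at crop (400,120), (482,145), (417,204), (502,220) and (417,270), and the wooden brush at (735,270). The lip corners are at (346,101) and (360,306), giving 0.2275 m against a nominal 0.230 m. Next I plan the approach.

```bash
cat > plan.py <<'E'
import numpy as np, sys, json
# pose=(x,y,z,yaw), tool down; prints 5-row calls between waypoints
def calls(p0,p1,n):
    p0=np.array(p0,float);p1=np.array(p1,float)
    for k in range(n):
        a=p0+(p1-p0)*k/n; out=[]
        c,s=np.cos(a[3]),np.sin(a[3])
        for i in range(1,6):
            d=(p1-p0)/n*i/5
            out.append([round(float(v),4) for v in (c*d[0]+s*d[1], s*d[0]-c*d[1], -d[2],0,0,-d[3])])
        print(json.dumps(out))
E
python3 - <<'E'
from plan import *
calls((.232,.498,.165,2.7058),(.532,-.271,.165,.0827),5)
print(); calls((.532,-.271,.165,.0827),(.532,-.271,.037,.0827),1)
E
```

```text
[[-0.0239, -0.0228, -0.0, 0.0, 0.0, 0.1049], [-0.0477, -0.0456, -0.0, 0.0, 0.0, 0.2098], [-0.0716, -0.0685, -0.0, 0.0, 0.0, 0.3148], [-0.0955, -0.0913, -0.0, 0.0, 0.0, 0.4197], [-0.1193, -0.1141, -0.0, 0.0, 0.0, 0.5246]]
[[-0.0321, -0.0078, -0.0, 0.0, 0.0, 0.1049], [-0.0642, -0.0156, -0.0, 0.0, 0.0, 0.2098], [-0.0963, -0.0234, -0.0, 0.0, 0.0, 0.3148], [-0.1283, -0.0312, -0.0, 0.0, 0.0, 0.4197], [-0.1604, -0.039, -0.0, 0.0, 0.0, 0.5246]]
[[-0.0317, 0.0093, -0.0, 0.0, 0.0, 0.1049], [-0.0633, 0.0186, -0.0, 0.0, 0.0, 0.2098], [-0.095, 0.028, -0.0, 0.0, 0.0, 0.3148], [-0.1267, 0.0373, -0.0, 0.0, 0.0, 0.4197], [-0.1584, 0.0466, -0.0, 0.0, 0.0, 0.5246]]
[[-0.0227, 0.0239, -0.0, 0.0, 0.0, 0.1049], [-0.0455, 0.0479, -0.0, 0.0, 0.0, 0.2098], [-0.0682, 0.0718, -0.0, 0.0, 0.0, 0.3148], [-0.091, 0.0957, -0.0, 0.0, 0.0, 0.4197], [-0.1137, 0.1197, -0.0, 0.0, 0.0, 0.5246]]
[[-0.0077, 0.0321, -0.0, 0.0, 0.0, 0.1049], [-0.0154, 0.0642, -0.0, 0.0, 0.0, 0.2098], [-0.0231, 0.0963, -0.0, 0.0, 0.0, 0.3148], [-0.0308, 0.1284, -0.0, 0.0, 0.0, 0.4197], [-0.0385, 0.1605, -0.0, 0.0, 0.0, 0.5246]]

[[0.0, 0.0, 0.0256, 0.0, 0.0, -0.0], [0.0, 0.0, 0.0512, 0.0, 0.0, -0.0], [0.0, 0.0, 0.0768, 0.0, 0.0, -0.0], [0.0, 0.0, 0.1024, 0.0, 0.0, -0.0], [0.0, 0.0, 0.128, 0.0, 0.0, -0.0]]
```

carry_out(commands=[[-0.024,-0.023,0,0,0,0.105],[-0.048,-0.046,0,0,0,0.21],[-0.072,-0.068,0,0,0,0.315],[-0.095,-0.091,0,0,0,0.42],[-0.119,-0.114,0,0,0,0.525]], jaw=1)

```text
time: 0.6
tool_pos: [0.2919, 0.3436, 0.1655]
ee_rot: [-3.141, 0.0, 2.177]
wrist_force: [-0.2, -0.6, -0.5]
width: 0.0943
finger_force: 0.0
```

carry_out(commands=[[-0.032,-0.008,0,0,0,0.105],[-0.064,-0.016,0,0,0,0.21],[-0.096,-0.023,0,0,0,0.315],[-0.128,-0.031,0,0,0,0.42],[-0.16,-0.039,0,0,0,0.525]])

```text
time: 1.1
tool_pos: [0.3516, 0.1902, 0.1657]
ee_rot: [-3.141, 0.0, 1.652]
wrist_force: [0.8, -0.0, -0.4]
width: 0.0939
finger_force: 0.0
```

carry_out(commands=[[-0.032,0.009,0,0,0,0.105],[-0.063,0.019,0,0,0,0.21],[-0.095,0.028,0,0,0,0.315],[-0.127,0.037,0,0,0,0.42],[-0.158,0.047,0,0,0,0.525]])

```text
time: 1.6
tool_pos: [0.4118, 0.0367, 0.1657]
ee_rot: [-3.141, 0.0, 1.126]
wrist_force: [0.5, 0.2, 0.2]
width: 0.0941
finger_force: 0.0
```

carry_out(commands=[[-0.023,0.024,0,0,0,0.105],[-0.045,0.048,0,0,0,0.21],[-0.068,0.072,0,0,0,0.315],[-0.091,0.096,0,0,0,0.42],[-0.114,0.12,0,0,0,0.525]])

```text
time: 2.1
tool_pos: [0.4719, -0.1174, 0.1655]
ee_rot: [-3.141, 0.0, 0.601]
wrist_force: [0.4, 0.6, 0.1]
width: 0.094
finger_force: 0.0
```

carry_out(commands=[[-0.008,0.032,0,0,0,0.105],[-0.015,0.064,0,0,0,0.21],[-0.023,0.096,0,0,0,0.315],[-0.031,0.128,0,0,0,0.42],[-0.038,0.16,0,0,0,0.525]])

```text
time: 2.6
tool_pos: [0.5317, -0.2705, 0.1653]
ee_rot: [-3.141, 0.001, 0.076]
wrist_force: [-0.1, -0.1, 0.4]
width: 0.0937
finger_force: 0.0
```

carry_out(commands=[[0,0,0,0,0,0],[0,0,0,0,0,0],[0,0,0,0,0,0],[0,0,0,0,0,0],[0,0,0,0,0,0]])

```text
time: 3.1
tool_pos: [0.5317, -0.2684, 0.1666]
ee_rot: [3.141, -0.001, 0.082]
wrist_force: [0.5, -0.4, 0.3]
width: 0.0938
finger_force: 0.0
```

carry_out(commands=[[0,0.001,0.026,0,0,0],[0,0.001,0.052,0,0,0],[0,0.001,0.078,0,0,0],[0,0.001,0.104,0,0,0],[0,0.001,0.128,0,0,0]])

```text
time: 3.6
tool_pos: [0.5317, -0.2696, 0.0373]
ee_rot: [3.142, -0.0, 0.082]
wrist_force: [-0.2, -0.4, 0.1]
width: 0.0942
finger_force: 0.0
```

carry_out(commands=[[0,0,0,0,0,0],[0,0,0,0,0,0],[0,0,0,0,0,0],[0,0,0,0,0,0],[0,0,0,0,0,0]], jaw=0)

```text
time: 4.1
tool_pos: [0.5327, -0.2708, 0.0397]
ee_rot: [3.14, -0.002, 0.081]
wrist_force: [0.6, 0.5, 0.7]
width: 0.0575
finger_force: 0.0
```

carry_out(commands=[[0,0,0,0,0,0],[0,0,0,0,0,0],[0,0,0,0,0,0],[0,0,0,0,0,0],[0,0,0,0,0,0]])

```text
time: 4.6
tool_pos: [0.5318, -0.2703, 0.038]
ee_rot: [-3.141, 0.0, 0.081]
wrist_force: [0.2, -0.5, -0.8]
width: 0.0171
finger_force: 0.0
```

```bash
python3 - <<'E'
from h import *
o=get_obs(); print(o['width'],o['finger_force'],o['tool_pos'])
t=snap('scene','scene1'); s=snap('top','top1')
a=cv2.resize(t['img'][120:260,150:350],(800,560),interpolation=cv2.INTER_CUBIC)
cv2.imwrite('pics/c1.png',a[:,:,::-1])
P=cloud(s);q=P[(P[...,2]>.055)&(P[...,2]<.075)&(abs(P[...,1]+.26)<.05)&(P[...,0]>.38)&(P[...,0]<.75)]
print(len(q),cv2.minAreaRect((q[:,:2]*1000).astype(np.float32)))
E
```

```text
0.017068717000754373 0.0 [ 0.53180516 -0.27026437  0.03798773]
660 ((578.8152465820312, -266.0649108886719), (281.579345703125, 41.954742431640625), 4.370323657989502)
```

View pics/c1.png

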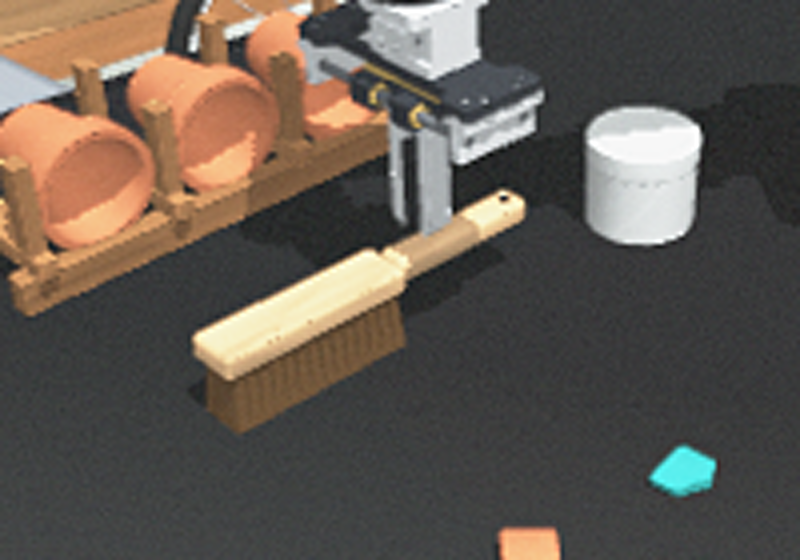

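The crop shows the closed fingers at (400–450,130–230), above or behind the handle at (450,245). I'll measure their actual position.

```bash
python3 - <<'E'
from h import *
t=dict(np.load('scene1.npz'))
for u,v in [(435,150),(435,180),(435,200),(435,225),(400,160),(400,200),(430,240),(440,260),(420,250),(480,235),(300,290),(320,390),(645,160),(600,450)]:
    print(u,v,w(t,150+u/4,120+v/4).round(4))
s=dict(np.load('top1.npz'));P=cloud(s)
k=(abs(P[...,0]-.53)<.12)&(abs(P[...,1]+.27)<.14)&(P[...,2]>.08)
q=P[k]
for z in np.arange(.08,.4,.02):
    a=q[(q[:,2]>=z)&(q[:,2]<z+.02)]
    if len(a): print('z',z.round(2),len(a),a.min(0).round(3),a.max(0).round(3))
E
```

```text
435 150 [ 0.5328 -0.2482  0.15  ]
435 180 [ 0.5348 -0.2467  0.1277]
435 200 [1.0818 0.5143 0.6877]
435 225 [ 0.535  -0.2483  0.0901]
400 160 [ 0.5407 -0.2796  0.131 ]
400 200 [ 0.5424 -0.2797  0.0987]
430 240 [ 0.529  -0.2637  0.0672]
440 260 [ 0.5246 -0.2583  0.0508]
420 250 [ 0.5396 -0.2617  0.064 ]
480 235 [ 0.486  -0.2602  0.0556]
300 290 [ 0.6339 -0.2745  0.0636]
320 390 [ 0.6437 -0.2433 -0.0012]
645 160 [ 0.3445 -0.2349  0.0786]
600 450 [ 0.5328 -0.0712 -0.0024]
z 0.16 2 [ 0.497 -0.293  0.179] [ 0.501 -0.247  0.179]
z 0.18 118 [ 0.497 -0.332  0.18 ] [ 0.515 -0.215  0.2  ]
z 0.2 252 [ 0.494 -0.316  0.2  ] [ 0.559 -0.181  0.22 ]
z 0.22 33 [ 0.502 -0.236  0.22 ] [ 0.553 -0.183  0.239]
z 0.24 16 [ 0.497 -0.234  0.242] [ 0.534 -0.23   0.26 ]
z 0.26 146 [ 0.496 -0.295  0.261] [ 0.55  -0.231  0.278]
z 0.28 31 [ 0.496 -0.283  0.291] [ 0.543 -0.235  0.3  ]
z 0.3 76 [ 0.496 -0.291  0.3  ] [ 0.55  -0.234  0.32 ]
z 0.32 54 [ 0.497 -0.287  0.32 ] [ 0.536 -0.236  0.339]
z 0.34 50 [ 0.498 -0.278  0.341] [ 0.573 -0.237  0.36 ]
z 0.36 15 [ 0.495 -0.267  0.36 ] [ 0.525 -0.237  0.379]
z 0.38 76 [ 0.451 -0.287  0.38 ] [ 0.545 -0.23   0.4  ]
```

The fingertips end at about z = 0.085, so the TCP height readout is about 45 mm too low. The gripper body bottom at 0.18 agrees with this. I'll open, go down 25 mm and measure again.

carry_out(commands=[[0,0,0,0,0,0],[0,0,0,0,0,0],[0,0,0,0,0,0],[0,0,0,0,0,0],[0,0,0,0,0,0]], jaw=1)

```text
time: 5.2
tool_pos: [0.5319, -0.2703, 0.0381]
ee_rot: [-3.142, -0.0, 0.081]
wrist_force: [-0.2, -0.0, 0.1]
width: 0.0459
finger_force: 0.0
```

carry_out(commands=[[0,0,0,0,0,0],[0,0,0,0,0,0],[0,0,0,0,0,0],[0,0,0,0,0,0],[0,0,0,0,0,0]])

```text
time: 5.7
tool_pos: [0.5318, -0.2703, 0.038]
ee_rot: [-3.141, -0.0, 0.081]
wrist_force: [-0.4, -0.8, 0.2]
width: 0.086
finger_force: 0.0
```

carry_out(commands=[[0,0,0.005,0,0,0],[0,0,0.01,0,0,0],[0,0,0.015,0,0,0],[0,0,0.02,0,0,0],[0,0,0.025,0,0,0]])

```text
time: 6.2
tool_pos: [0.5317, -0.2701, 0.0123]
ee_rot: [-3.141, 0.0, 0.081]
wrist_force: [0.6, 0.2, -0.2]
width: 0.0939
finger_force: 0.0
```

```bash
python3 - <<'E'
from h import *
print(get_obs())
t=snap('scene','scene2')
a=cv2.resize(t['img'][120:220,200:320],(720,600),interpolation=cv2.INTER_CUBIC)
cv2.imwrite('pics/c2.png',a[:,:,::-1])
P=cloud(t)
k=(abs(P[...,0]-.535)<.025)&(abs(P[...,1]+.27)<.08)&(P[...,2]>.02)&(P[...,2]<.16)
q=P[k]
for y in np.arange(-.35,-.19,.01):
    a=q[(q[:,1]>=y)&(q[:,1]<y+.01)]
    if len(a): print(y.round(2),len(a),np.sort(a[:,2])[:6].round(3))
z0=dict(np.load('scene0.npz'))
E
```

```text
{'time': 6.2, 'joint_positions': array([-5.65237546e-01,  2.66385689e-01,  1.47361796e+00,  9.26996963e-05,
        1.40221622e+00,  9.24689207e-01]), 'qvel': array([ 1.85372105e-03,  4.08353561e-02,  5.44218912e-02,  1.65691581e-03,
       -9.46593700e-02,  9.71932031e-05]), 'joint_torque': array([ 2.91678531e-03, -3.98974407e+01, -2.85199320e+01,  5.69855177e-02,
        3.32067010e-02, -9.48099455e-05]), 'tool_pos': array([ 0.5316555 , -0.27014589,  0.01229954]), 'ee_rot': array([-3.14114206e+00,  4.45775327e-04,  8.08540930e-02]), 'wrist_force': array([ 0.58608086,  0.16994051, -0.18448142]), 'wrist_torque': array([ 0.02153883,  0.15160304, -0.00227214]), 'finger_force': 0.0, 'width': 0.09390723556591643}
-0.34 1 [0.079]
-0.33 45 [0.062 0.062 0.07  0.072 0.079 0.084]
-0.32 161 [0.052 0.052 0.053 0.055 0.055 0.056]
-0.3 1 [0.159]
-0.28 26 [0.064 0.064 0.065 0.065 0.065 0.065]
-0.27 41 [0.052 0.056 0.059 0.061 0.062 0.063]
-0.26 62 [0.048 0.049 0.051 0.051 0.052 0.052]
-0.23 4 [0.078 0.105 0.11  0.114]
-0.22 138 [0.057 0.057 0.059 0.06  0.062 0.062]
-0.21 25 [0.066 0.068 0.071 0.074 0.077 0.084]
-0.2 18 [0.149 0.149 0.15  0.15  0.151 0.152]
```

View pics/c2.png

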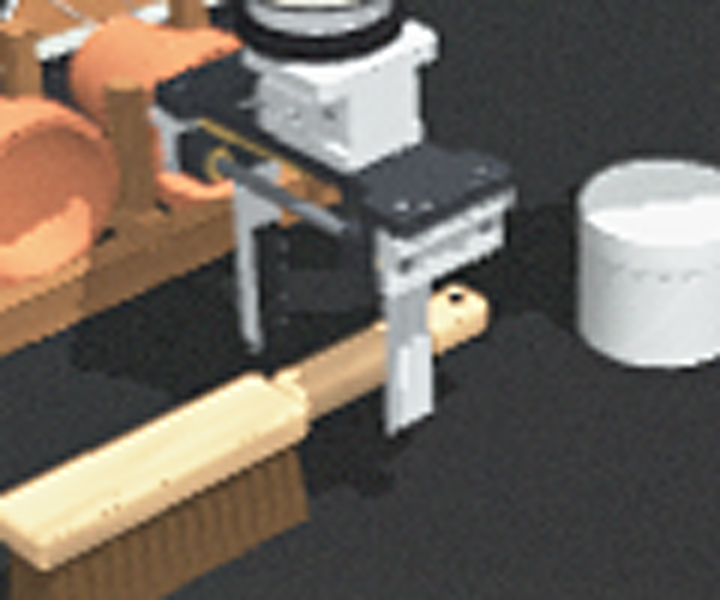

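The picture shows the fingers straddling the handle with their tips at about z = 0.054, so the readout is about 42 mm low. I'll go 17 mm lower and grip.

carry_out(commands=[[0,0,0.004,0,0,0],[0,0,0.008,0,0,0],[0,0,0.012,0,0,0],[0,0,0.016,0,0,0],[0,0,0.017,0,0,0]])

```text
time: 6.75
tool_pos: [0.5314, -0.2701, -0.0047]
ee_rot: [-3.141, 0.001, 0.081]
wrist_force: [1.0, 0.2, 0.5]
width: 0.094
finger_force: 0.0
```

carry_out(commands=[[0,0,0,0,0,0],[0,0,0,0,0,0],[0,0,0,0,0,0],[0,0,0,0,0,0],[0,0,0,0,0,0]], jaw=0)

```text
time: 7.25
tool_pos: [0.532, -0.2704, -0.0038]
ee_rot: [3.141, -0.0, 0.081]
wrist_force: [0.3, -0.6, -0.6]
width: 0.0576
finger_force: 0.0
```

carry_out(commands=[[0,0,0,0,0,0],[0,0,0,0,0,0],[0,0,0,0,0,0],[0,0,0,0,0,0],[0,0,0,0,0,0]])

```text
time: 7.75
tool_pos: [0.5319, -0.2703, -0.0039]
ee_rot: [-3.142, -0.0, 0.081]
wrist_force: [-0.0, -0.3, -0.1]
width: 0.0259
finger_force: 30.0
```

carry_out(commands=[[0,0,0,0,0,0],[0,0,0,0,0,0],[0,0,0,0,0,0],[0,0,0,0,0,0],[0,0,0,0,0,0]])

```text
time: 8.25
tool_pos: [0.5319, -0.2703, -0.004]
ee_rot: [-3.142, -0.0, 0.081]
wrist_force: [0.7, -0.0, -0.7]
width: 0.0261
finger_force: 30.0
```

Gripped: width 26 mm, force 30 N. I'll lift 20 mm and check whether the head sags.

carry_out(commands=[[0,0,-0.004,0,0,0],[0,0,-0.008,0,0,0],[0,0,-0.012,0,0,0],[0,0,-0.016,0,0,0],[0,0,-0.02,0,0,0]])

```text
time: 8.75
tool_pos: [0.5318, -0.2703, 0.0164]
ee_rot: [-3.142, 0.0, 0.081]
wrist_force: [-0.7, -0.4, -2.9]
width: 0.0254
finger_force: 30.0
```

```bash
python3 - <<'E'
from h import *
print(get_obs()['tool_pos'],get_obs()['wrist_torque'])
s=snap('top','top3');P=cloud(s);v,u=np.mgrid[:420,:560]
k=(u>305)&(u<345)&(v>150)&(v<265)&(P[...,2]>.07)&(P[...,2]<.105)&(abs(P[...,1]+.265)<.022)
q=P[k]; q=q[(q[:,0]>.57)]
A=np.c_[q[:,:2]-q[:,:2].mean(0),np.ones(len(q))]; print(len(q),q[:,2].mean(),np.linalg.lstsq(A,q[:,2],rcond=None)[0])
s=dict(np.load('top0.npz'));P=cloud(s)
k=(u>305)&(u<345)&(v>150)&(v<265)&(P[...,2]>.055)&(P[...,2]<.075)&(P[...,0]>.57);q=P[k]
A=np.c_[q[:,:2]-q[:,:2].mean(0),np.ones(len(q))]; print(len(q),q[:,2].mean(),np.linalg.lstsq(A,q[:,2],rcond=None)[0])
from plan import *
L=np.array([.652,.138]);ex=np.array([-.104,.9946]);ey=np.array([-.9946,-.104]);yw=.104
def T(X,c,h):
    p=L+X*ex+c*ey-.11*np.array([np.cos(yw),np.sin(yw)]); return (*p,h-.004,yw)
W=[(.532,-.2703,.016,.081),T(-.21,.042,.016),T(-.21,.042,.002),T(-.03,.030,.002),T(.014,.027,.0065),T(.055,.025,.0065)]
for a,b,n in zip(W[:-1],W[1:],(2,1,2,1,1)): print(np.round(b,3)); calls(a,b,n)
E
```

```text
[ 0.53179933 -0.270279    0.01640694] [ 0.00959012  0.3178407  -0.02006986]
363 0.08518812528590988 [-0.00869524 -0.00745401  0.08518813]
750 0.0652395433784622 [ 0.00067749 -0.01107182  0.06523954]
[ 0.523 -0.087  0.012  0.104]
[[0.0006, -0.0184, 0.0004, 0.0, 0.0, -0.0023], [0.0011, -0.0368, 0.0008, 0.0, 0.0, -0.0046], [0.0017, -0.0551, 0.0012, 0.0, 0.0, -0.0069], [0.0022, -0.0735, 0.0016, 0.0, 0.0, -0.0092], [0.0028, -0.0919, 0.002, 0.0, 0.0, -0.0115]]
[[0.0008, -0.0184, 0.0004, 0.0, 0.0, -0.0023], [0.0015, -0.0367, 0.0008, 0.0, 0.0, -0.0046], [0.0023, -0.0551, 0.0012, 0.0, 0.0, -0.0069], [0.0031, -0.0735, 0.0016, 0.0, 0.0, -0.0092], [0.0038, -0.0919, 0.002, 0.0, 0.0, -0.0115]]
[ 0.523 -0.087 -0.002  0.104]
[[0.0, 0.0, 0.0028, 0.0, 0.0, -0.0], [0.0, 0.0, 0.0056, 0.0, 0.0, -0.0], [0.0, 0.0, 0.0084, 0.0, 0.0, -0.0], [0.0, 0.0, 0.0112, 0.0, 0.0, -0.0], [0.0, 0.0, 0.014, 0.0, 0.0, -0.0]]
[ 0.516  0.094 -0.002  0.104]
[[0.0012, -0.018, -0.0, 0.0, 0.0, -0.0], [0.0024, -0.036, -0.0, 0.0, 0.0, -0.0], [0.0036, -0.054, -0.0, 0.0, 0.0, -0.0], [0.0048, -0.072, -0.0, 0.0, 0.0, -0.0], [0.006, -0.09, -0.0, 0.0, 0.0, -0.0]]
[[0.0012, -0.018, -0.0, 0.0, 0.0, -0.0], [0.0024, -0.036, -0.0, 0.0, 0.0, -0.0], [0.0036, -0.054, -0.0, 0.0, 0.0, -0.0], [0.0048, -0.072, -0.0, 0.0, 0.0, -0.0], [0.006, -0.09, -0.0, 0.0, 0.0, -0.0]]
[0.514 0.138 0.002 0.104]
[[0.0006, -0.0088, -0.0009, 0.0, 0.0, -0.0], [0.0012, -0.0176, -0.0018, 0.0, 0.0, -0.0], [0.0018, -0.0264, -0.0027, 0.0, 0.0, -0.0], [0.0024, -0.0352, -0.0036, 0.0, 0.0, -0.0], [0.003, -0.044, -0.0045, 0.0, 0.0, -0.0]]
[0.512 0.179 0.002 0.104]
[[0.0004, -0.0082, -0.0, 0.0, 0.0, -0.0], [0.0008, -0.0164, -0.0, 0.0, 0.0, -0.0], [0.0012, -0.0246, -0.0, 0.0, 0.0, -0.0], [0.0016, -0.0328, -0.0, 0.0, 0.0, -0.0], [0.002, -0.041, -0.0, 0.0, 0.0, -0.0]]
```

No real sag: 0.009 rad, and the height rose 20 mm as commanded. First sweep, for the three near shards.

carry_out(commands=[[0.0006,-0.0184,0,0,0,-0.002],[0.001,-0.0368,0.001,0,0,-0.005],[0.0017,-0.055,0.001,0,0,-0.007],[0.0022,-0.0735,0.002,0,0,-0.009],[0.003,-0.092,0.002,0,0,-0.0115]])

```text
time: 9.3
tool_pos: [0.527, -0.176, 0.0138]
ee_rot: [-3.141, 0.0, 0.093]
wrist_force: [-0.1, -0.2, -1.9]
width: 0.0256
finger_force: 30.0
```

carry_out(commands=[[0.0008,-0.0184,0,0,0,-0.002],[0.0015,-0.0367,0.001,0,0,-0.005],[0.0023,-0.055,0.001,0,0,-0.007],[0.003,-0.0735,0.002,0,0,-0.009],[0.004,-0.092,0.002,0,0,-0.0115]])

```text
time: 9.8
tool_pos: [0.5226, -0.0846, 0.012]
ee_rot: [-3.141, -0.0, 0.104]
wrist_force: [0.4, 0.7, -2.7]
width: 0.026
finger_force: 30.0
```

carry_out(commands=[[0,0,0.003,0,0,0],[0,0,0.006,0,0,0],[0,0,0.009,0,0,0],[0,0,0.012,0,0,0],[0,0,0.014,0,0,0]])

```text
time: 10.3
tool_pos: [0.5227, -0.087, -0.0025]
ee_rot: [-3.141, 0.001, 0.103]
wrist_force: [-0.4, -0.2, -2.2]
width: 0.0254
finger_force: 30.0
```

carry_out(commands=[[0.0006,-0.009,0,0,0,0],[0.0012,-0.018,0,0,0,0],[0.0018,-0.027,0,0,0,0],[0.0024,-0.036,0,0,0,0],[0.003,-0.045,0,0,0,0]])

```text
time: 10.8
tool_pos: [0.5213, -0.0403, -0.0018]
ee_rot: [3.142, -0.0, 0.104]
wrist_force: [-0.1, -0.3, -2.1]
width: 0.0254
finger_force: 30.0
```

carry_out(commands=[[0.0006,-0.009,0,0,0,0],[0.0012,-0.018,0,0,0,0],[0.0018,-0.027,0,0,0,0],[0.0024,-0.036,0,0,0,0],[0.003,-0.045,0,0,0,0]])

```text
time: 11.3
tool_pos: [0.5196, 0.0045, -0.0019]
ee_rot: [-3.142, -0.0, 0.104]
wrist_force: [-0.1, -0.2, -1.7]
width: 0.0258
finger_force: 30.0
```

```bash
python3 - <<'E'
from h import *
print(get_obs()['tool_pos'],get_obs()['ee_rot'])
s=snap('top','top4');t=snap('scene','scene4')
a=cv2.resize(s['img'][110:260,80:320],(780,488),interpolation=cv2.INTER_CUBIC)
cv2.imwrite('pics/c4.png',a[:,:,::-1])
E
```

```text
[ 0.51955082  0.0044931  -0.00188078] [-3.14159045e+00 -1.37526546e-04  1.03822513e-01]
```

View pics/scene4.png

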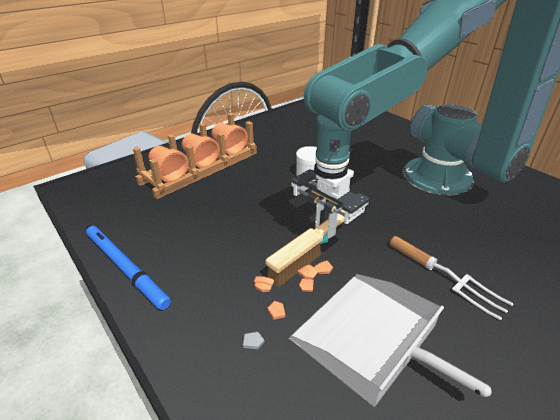

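The brush is pushing three shards at (308,272), (323,267) and (307,285). B is at (263,284) beside the free end, and the turquoise shard is clear under the handle. I'll carry on over the lip.

carry_out(commands=[[0.0006,-0.009,0,0,0,0],[0.0012,-0.018,0,0,0,0],[0.0018,-0.027,0,0,0,0],[0.0024,-0.036,0,0,0,0],[0.003,-0.045,0,0,0,0]])

```text
time: 11.9
tool_pos: [0.5178, 0.0496, -0.002]
ee_rot: [-3.142, 0.0, 0.104]
wrist_force: [-0.1, -1.5, -1.7]
width: 0.0258
finger_force: 30.0
```

carry_out(commands=[[0.0006,-0.009,0,0,0,0],[0.0012,-0.018,0,0,0,0],[0.0018,-0.027,0,0,0,0],[0.0024,-0.036,0,0,0,0],[0.003,-0.045,0,0,0,0]])

```text
time: 12.4
tool_pos: [0.5162, 0.0946, -0.0019]
ee_rot: [3.142, -0.0, 0.104]
wrist_force: [0.5, -0.4, -1.6]
width: 0.0256
finger_force: 30.0
```

```bash
python3 - <<'E'
from h import *
print(get_obs()['tool_pos'],get_obs()['wrist_force'])
s=snap('top','top5');t=snap('scene','scene5')
a=t['img'][210:400,230:480]; b=s['img'][120:250,100:300]
a=cv2.resize(a,(400,304));b=cv2.resize(b,(400,260)); b=cv2.copyMakeBorder(b,0,44,0,0,cv2.BORDER_CONSTANT)
cv2.imwrite('pics/c5.png',np.hstack([a,b])[:,:,::-1])
E
```

```text
[ 0.516214    0.09460855 -0.00188295] [ 0.51498168 -0.36327873 -1.63971394]
```

View pics/c5.png

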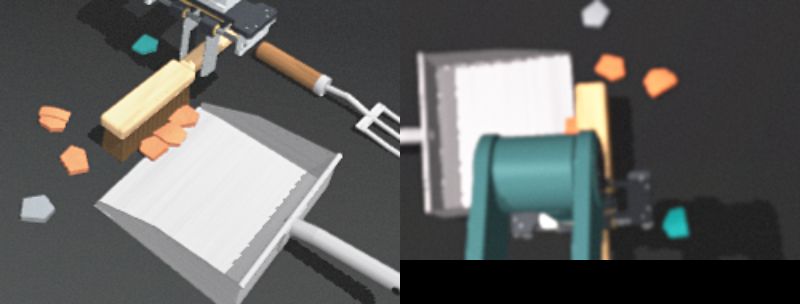

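All three shards are lined up at the lip, left panel (152,147), (170,133), (183,117), inside the side walls. Next comes the ramp and the push in.

carry_out(commands=[[0.0006,-0.009,-0.001,0,0,0],[0.0012,-0.0176,-0.002,0,0,0],[0.0018,-0.0264,-0.003,0,0,0],[0.0024,-0.035,-0.004,0,0,0],[0.003,-0.044,-0.0045,0,0,0]])

```text
time: 13.0
tool_pos: [0.5148, 0.1387, 0.0028]
ee_rot: [-3.142, -0.0, 0.104]
wrist_force: [-0.0, -0.9, -2.4]
width: 0.0257
finger_force: 30.0
```

carry_out(commands=[[0.0004,-0.008,0,0,0,0],[0.0008,-0.0164,0,0,0,0],[0.0012,-0.0246,0,0,0,0],[0.0016,-0.033,0,0,0,0],[0.002,-0.041,0,0,0,0]])

```text
time: 13.5
tool_pos: [0.5123, 0.1797, 0.0026]
ee_rot: [-3.142, -0.0, 0.104]
wrist_force: [0.3, -1.6, -1.5]
width: 0.0261
finger_force: 30.0
```

```bash
python3 - <<'E'
from h import *
o=get_obs();print(o['tool_pos'],o['wrist_force'])
s=snap('top','top6');t=snap('scene','scene6')
a=t['img'][210:400,230:480]; b=s['img'][120:250,100:300]
a=cv2.resize(a,(400,304));b=cv2.resize(b,(400,260)); b=cv2.copyMakeBorder(b,0,44,0,0,cv2.BORDER_CONSTANT)
cv2.imwrite('pics/c6.png',np.hstack([a,b])[:,:,::-1])
E
```

```text
[0.51230809 0.17965597 0.00258272] [ 0.26344016 -1.56348542 -1.53961698]
```

View pics/c6.png

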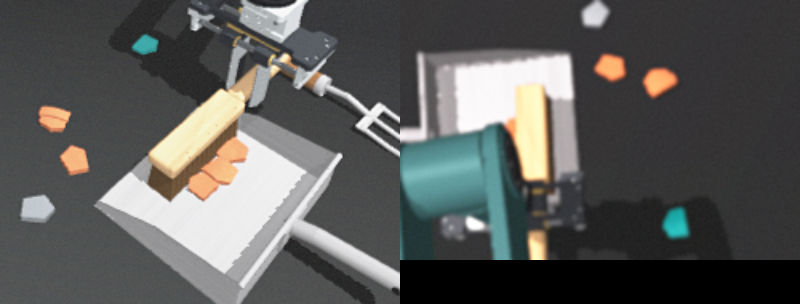

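All three shards are now well on the pan floor, left panel (203,187)–(233,150), and the pan has not moved. Next I lift out and do the second sweep, for A and B at right panel (610,67) and (659,82).

```bash
python3 - <<'E'
from plan import *
L=np.array([.652,.138]);ex=np.array([-.104,.9946]);ey=np.array([-.9946,-.104]);yw=.104
def T(X,c,h):
    p=L+X*ex+c*ey-.11*np.array([np.cos(yw),np.sin(yw)]); return (*p,h-.004,yw)
W=[T(.055,.025,.0065),T(.04,.02,.08),T(-.2,-.046,.08),T(-.2,-.046,.002),T(-.03,-.030,.002),T(.014,-.028,.0065),T(.055,-.026,.0065)]
for a,b,n in zip(W[:-1],W[1:],(1,2,1,4,1,1)): print(np.round(b,3)); calls(a,b,n)
E
```

```text
[0.519 0.164 0.076 0.104]
[[0.001, 0.003, -0.0147, 0.0, 0.0, -0.0], [0.002, 0.006, -0.0294, 0.0, 0.0, -0.0], [0.003, 0.009, -0.0441, 0.0, 0.0, -0.0], [0.004, 0.012, -0.0588, 0.0, 0.0, -0.0], [0.005, 0.015, -0.0735, 0.0, 0.0, -0.0]]
[ 0.609 -0.068  0.076  0.104]
[[0.0066, 0.024, -0.0, 0.0, 0.0, -0.0], [0.0132, 0.048, -0.0, 0.0, 0.0, -0.0], [0.0198, 0.072, -0.0, 0.0, 0.0, -0.0], [0.0264, 0.096, -0.0, 0.0, 0.0, -0.0], [0.033, 0.12, -0.0, 0.0, 0.0, -0.0]]
[[0.0066, 0.024, -0.0, 0.0, 0.0, -0.0], [0.0132, 0.048, -0.0, 0.0, 0.0, -0.0], [0.0198, 0.072, -0.0, 0.0, 0.0, -0.0], [0.0264, 0.096, -0.0, 0.0, 0.0, -0.0], [0.033, 0.12, -0.0, 0.0, 0.0, -0.0]]
[ 0.609 -0.068 -0.002  0.104]
[[0.0, 0.0, 0.0156, 0.0, 0.0, -0.0], [0.0, 0.0, 0.0312, 0.0, 0.0, -0.0], [0.0, 0.0, 0.0468, 0.0, 0.0, -0.0], [0.0, 0.0, 0.0624, 0.0, 0.0, -0.0], [0.0, 0.0, 0.078, 0.0, 0.0, -0.0]]
[ 0.576  0.1   -0.002  0.104]
[[-0.0008, -0.0085, -0.0, 0.0, 0.0, -0.0], [-0.0016, -0.017, -0.0, 0.0, 0.0, -0.0], [-0.0024, -0.0255, -0.0, 0.0, 0.0, -0.0], [-0.0032, -0.034, -0.0, 0.0, 0.0, -0.0], [-0.004, -0.0425, -0.0, 0.0, 0.0, -0.0]]
[[
[... 406 characters left out ...]
 -0.0]]
[[-0.0008, -0.0085, -0.0, 0.0, 0.0, -0.0], [-0.0016, -0.017, -0.0, 0.0, 0.0, -0.0], [-0.0024, -0.0255, -0.0, 0.0, 0.0, -0.0], [-0.0032, -0.034, -0.0, 0.0, 0.0, -0.0], [-0.004, -0.0425, -0.0, 0.0, 0.0, -0.0]]
[0.569 0.143 0.002 0.104]
[[-0.0004, -0.0088, -0.0009, 0.0, 0.0, -0.0], [-0.0008, -0.0176, -0.0018, 0.0, 0.0, -0.0], [-0.0012, -0.0264, -0.0027, 0.0, 0.0, -0.0], [-0.0016, -0.0352, -0.0036, 0.0, 0.0, -0.0], [-0.002, -0.044, -0.0045, 0.0, 0.0, -0.0]]
[0.563 0.184 0.002 0.104]
[[-0.0004, -0.0082, -0.0, 0.0, 0.0, -0.0], [-0.0008, -0.0164, -0.0, 0.0, 0.0, -0.0], [-0.0012, -0.0246, -0.0, 0.0, 0.0, -0.0], [-0.0016, -0.0328, -0.0, 0.0, 0.0, -0.0], [-0.002, -0.041, -0.0, 0.0, 0.0, -0.0]]
```

carry_out(commands=[[0.001,0.003,-0.015,0,0,0],[0.002,0.006,-0.029,0,0,0],[0.003,0.009,-0.044,0,0,0],[0.004,0.012,-0.059,0,0,0],[0.005,0.015,-0.0735,0,0,0]])

```text
time: 14.1
tool_pos: [0.5194, 0.1642, 0.0778]
ee_rot: [-3.141, -0.001, 0.103]
wrist_force: [-0.2, 0.1, -2.2]
width: 0.0255
finger_force: 30.0
```

carry_out(commands=[[0.0066,0.024,0,0,0,0],[0.013,0.048,0,0,0,0],[0.02,0.072,0,0,0,0],[0.026,0.096,0,0,0,0],[0.033,0.12,0,0,0,0]])

```text
time: 14.6
tool_pos: [0.5647, 0.0473, 0.0771]
ee_rot: [3.142, -0.001, 0.104]
wrist_force: [0.2, 0.4, -1.8]
width: 0.0255
finger_force: 30.0
```

carry_out(commands=[[0.0066,0.024,0,0,0,0],[0.013,0.048,0,0,0,0],[0.02,0.072,0,0,0,0],[0.026,0.096,0,0,0,0],[0.033,0.12,0,0,0,0]])

```text
time: 15.1
tool_pos: [0.6098, -0.0687, 0.077]
ee_rot: [3.141, -0.001, 0.103]
wrist_force: [1.1, -0.3, -2.1]
width: 0.026
finger_force: 30.0
```

carry_out(commands=[[0,0,0.016,0,0,0],[0,0,0.032,0,0,0],[0,0,0.048,0,0,0],[0,0,0.064,0,0,0],[0,0,0.072,0,0,0]])

```text
time: 15.6
tool_pos: [0.6085, -0.0676, 0.003]
ee_rot: [-3.141, 0.002, 0.103]
wrist_force: [-0.6, 0.5, -2.7]
width: 0.0259
finger_force: 30.0
```

```bash
python3 - <<'E'
from h import *
o=get_obs();print(o['tool_pos'],o['wrist_force'],o['ee_rot'])
s=snap('top','top7');t=snap('scene','scene7');P=cloud(s)
L=np.array([.652,.138]);ex=np.array([-.104,.9946]);ey=np.array([-.9946,-.104])
hsv=cv2.cvtColor(s['img'],cv2.COLOR_RGB2HSV)
m=((hsv[...,0]<16)&(hsv[...,1]>110)&(hsv[...,2]>90)).astype(np.uint8)
n,l,st,c=cv2.connectedComponentsWithStats(m)
for i in range(1,n):
    if 30<st[i,4]<900:
        q=P[l==i]; d=np.median(q,0); e=d[:2]-L; print('blob',c[i].round(),st[i,4],d.round(3),'pan',(e@ex).round(3),(e@ey).round(3))
E
```

```text
[ 0.60850909 -0.06756882  0.00296459] [-0.62748562  0.54790324 -2.68633587] [-3.14098517e+00  2.23752530e-03  1.03428366e-01]
blob [253. 135.] 34 [ 0.792 -0.051  0.064] pan -0.203 -0.119
blob [205. 153.] 174 [0.746 0.092 0.007] pan -0.055 -0.089
blob [158. 197.] 305 [0.609 0.223 0.014] pan 0.089 0.034
blob [256. 207.] 69 [ 0.582 -0.065  0.071] pan -0.195 0.091
blob [172. 275.] 391 [0.381 0.164 0.026] pan 0.054 0.267
```

carry_out(commands=[[0,0,0.002,0,0,0],[0,0,0.004,0,0,0],[0,0,0.006,0,0,0],[0,0,0.006,0,0,0],[0,0,0.006,0,0,0]])

```text
time: 16.2
tool_pos: [0.6095, -0.0673, -0.0017]
ee_rot: [3.142, -0.0, 0.104]
wrist_force: [0.8, -0.6, -1.6]
width: 0.0258
finger_force: 30.0
```

carry_out(commands=[[-0.0008,-0.0085,0,0,0,0],[-0.0016,-0.017,0,0,0,0],[-0.0024,-0.0255,0,0,0,0],[-0.0032,-0.034,0,0,0,0],[-0.004,-0.0425,0,0,0,0]])

```text
time: 16.7
tool_pos: [0.6008, -0.0245, -0.0019]
ee_rot: [3.142, -0.0, 0.104]
wrist_force: [-0.5, -0.2, -2.2]
width: 0.0257
finger_force: 30.0
```

carry_out(commands=[[-0.0008,-0.0085,0,0,0,0],[-0.0016,-0.017,0,0,0,0],[-0.0024,-0.0255,0,0,0,0],[-0.0032,-0.034,0,0,0,0],[-0.004,-0.0425,0,0,0,0]])

```text
time: 17.2
tool_pos: [0.5925, 0.0171, -0.0019]
ee_rot: [-3.142, -0.0, 0.104]
wrist_force: [-0.2, -0.1, -1.8]
width: 0.0257
finger_force: 30.0
```

carry_out(commands=[[-0.0008,-0.0085,0,0,0,0],[-0.0016,-0.017,0,0,0,0],[-0.0024,-0.0255,0,0,0,0],[-0.0032,-0.034,0,0,0,0],[-0.004,-0.0425,0,0,0,0]])

```text
time: 17.7
tool_pos: [0.5841, 0.059, -0.0019]
ee_rot: [-3.141, -0.0, 0.104]
wrist_force: [-1.1, 0.5, -2.2]
width: 0.0261
finger_force: 30.0
```

carry_out(commands=[[-0.0008,-0.0085,0,0,0,0],[-0.0016,-0.017,0,0,0,0],[-0.0024,-0.0255,0,0,0,0],[-0.0032,-0.034,0,0,0,0],[-0.004,-0.0425,0,0,0,0]])

```text
time: 18.2
tool_pos: [0.5757, 0.1003, -0.0019]
ee_rot: [3.141, 0.0, 0.103]
wrist_force: [-0.2, -3.3, -2.5]
width: 0.026
finger_force: 30.1
```

```bash
python3 - <<'E'
from h import *
o=get_obs();print(o['tool_pos'],o['wrist_force'])
s=snap('top','top8');t=snap('scene','scene8')
a=t['img'][210:400,230:480]; b=s['img'][120:250,100:300]
a=cv2.resize(a,(400,304));b=cv2.resize(b,(400,260)); b=cv2.copyMakeBorder(b,0,44,0,0,cv2.BORDER_CONSTANT)
cv2.imwrite('pics/c8.png',np.hstack([a,b])[:,:,::-1])
E
```

```text
[ 0.57565606  0.10034638 -0.00193374] [-0.16946587 -3.27532414 -2.46581042]
```

View pics/c8.png

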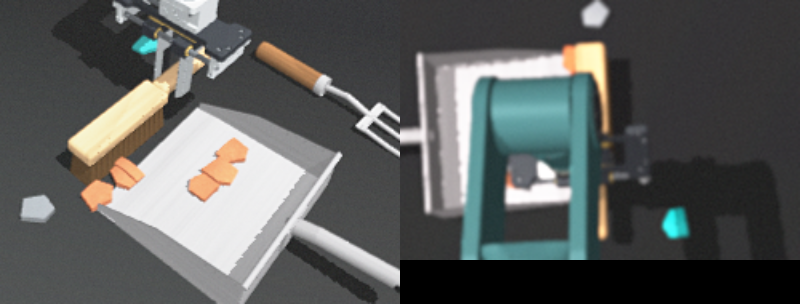

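Shard A, left panel (97,192), is catching the pan's far side-wall corner, with a force of 3.3 N. I'll back off and measure the pan and A.

carry_out(commands=[[0,0.008,0,0,0,0],[0,0.016,0,0,0,0],[0,0.024,0,0,0,0],[0,0.032,0,0,0,0],[0,0.04,0,0,0,0]])

```text
time: 18.8
tool_pos: [0.5802, 0.0591, -0.0019]
ee_rot: [-3.142, -0.0, 0.103]
wrist_force: [-0.2, 0.0, -2.5]
width: 0.0256
finger_force: 30.0
```

```bash
python3 - <<'E'
from h import *
o=get_obs();print(o['tool_pos'],o['wrist_force'])
s=snap('top','top9');t=snap('scene','scene9')
L=np.array([.652,.138]);ex=np.array([-.104,.9946]);ey=np.array([-.9946,-.104])
for nm in ('scene8','scene9','top9','top0','top6'):
    s=dict(np.load(nm+'.npz')); P=cloud(s); e=P[...,:2]-L; X=e@ex; Y=e@ey
    hsv=cv2.cvtColor(s['img'],cv2.COLOR_RGB2HSV)
    m=((hsv[...,0]<16)&(hsv[...,1]>110)&(hsv[...,2]>90)&(abs(P[...,2])<.03)&(X>-.15)&(X<.2)&(abs(Y)<.15)).astype(np.uint8)
    n,l,st,c=cv2.connectedComponentsWithStats(m)
    for i in range(1,n):
        if st[i,4]>25:
            k=l==i; print(nm,'shard',c[i].round(),st[i,4],'X',np.percentile(X[k],[3,50,97]).round(3),'Y',np.percentile(Y[k],[3,50,97]).round(3),P[k][:,2].max().round(3))
    # back wall top: z>.05, far side wall mid
    k=(P[...,2]>.052)&(P[...,2]<.068)&(X>.17)&(X<.23)&(abs(Y)<.13); print(nm,'backwall X',np.median(X[k]).round(4),'Y',np.percentile(Y[k],[1,99]).round(4))
    k=(P[...,2]>.02)&(P[...,2]<.045)&(X>.03)&(X<.12)&(Y<-.08)&(Y>-.14); print(nm,'sidewall Y',k.sum(),np.median(Y[k]).round(4) if k.any() else '')
s=dict(np.load('scene9.npz'));a=cv2.resize(s['img'][290:370,260:360],(750,600),interpolation=cv2.INTER_CUBIC)
cv2.imwrite('pics/c9.png',a[:,:,::-1])
E
```

```text
[ 0.58015564  0.05914142 -0.00192123] [-0.23775575  0.04127055 -2.47833962]
scene8 shard [301. 318.] 743 X [-0.015 -0.002  0.024] Y [-0.123 -0.073  0.027] 0.03
scene8 shard [366. 316.] 581 X [0.078 0.093 0.107] Y [-0.021  0.023  0.08 ] 0.019
scene8 backwall X 0.2081 Y [-0.1131  0.117 ]
scene8 sidewall Y 234 -0.1167
scene9 shard [306. 282.] 48 X [-0.056 -0.055 -0.053] Y [-0.012  0.007  0.023] 0.029
scene9 shard [283. 300.] 191 X [-0.068 -0.055 -0.053] Y [-0.105 -0.069 -0.015] 0.03
scene9 shard [366. 316.] 574 X [0.078 0.092 0.107] Y [-0.021  0.022  0.08 ] 0.019
scene9 shard [307. 318.] 238 X [-0.012  0.009  0.028] Y [-0.077 -0.062 -0.046] 0.019
scene9 shard [290. 331.] 248 X [-0.015  0.005  0.02 ] Y [-0.126 -0.109 -0.091] 0.013
scene9 backwall X 0.208 Y [-0.113   0.1173]
scene9 sidewall Y 233 -0.1168
top9 shard [186. 148.] 140 X [-0.012  0.001  0.016] Y [-0.132 -0.108 -0.09 ] 0.018
top9 backwall X 0.2053 Y [-0.1122  0.1173]
top9 sidewall Y 70 -0.1148
top0 shard [205. 153.] 174 X [-0.074 -0.055 -0.033] Y [-0.11  -0.089 -0.072] 0.015
top0 shard [233. 163.] 138 X [-0.149 -0.137 -0.121] Y [-0.077 -0.052 -0.033] 0.02
top0 shard [211. 184.] 156 X [-0.084 -0.067 -0.047] Y [-0.014  0.007  0.024] 0.016
top0 shard [237. 190.] 63 X [-0.15  -0.144 -0.133] Y [0.009 0.032 0.047] 0.016
top0 shard [211. 207.] 183 X [-0.08  -0.064 -0.043] Y [0.056 0.078 0.099] 0.016
top0 backwall X 0.2042 Y [-0.1124  0.1165]
top0 sidewall Y 73 -0.1145
top6 shard [205. 153.] 173 X [-0.074 -0.055 -0.033] Y [-0.11  -0.089 -0.072] 0.013
top6 shard [229. 160.] 158 X [-0.148 -0.127 -0.104] Y [-0.084 -0.063 -0.042] 0.02
top6 shard [156. 183.] 27 X [0.09  0.094 0.1  ] Y [-0.016 -0.007  0.005] 0.02
top6 backwall X 0.2059 Y [-0.1133  0.013 ]
top6 sidewall Y 74 -0.1142
```

View pics/c9.png

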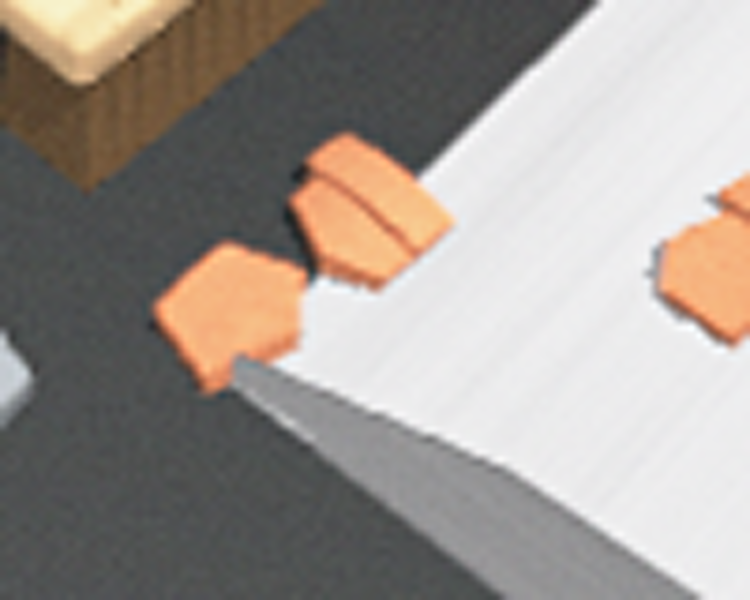

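Shard A is wedged on the far wall tip, with the pan frame centre at about (0.005, −0.108), because B pushed it outward. The pan moved under 2 mm. I'll set the brush down behind A and B, inside the pan, and drag them back out, then sweep them in with the brush yawed so it funnels inward.

```bash
python3 - <<'E'
from plan import *
L=np.array([.652,.138]);ex=np.array([-.104,.9946]);ey=np.array([-.9946,-.104]);yw=.104
def T(X,c,h):
    p=L+X*ex+c*ey-.11*np.array([np.cos(yw),np.sin(yw)]); return (*p,h-.004,yw)
W=[(.5802,.0591,-.002,.104),(.5802,.0591,.071,.104),T(.055,-.03,.075),T(.055,-.03,.0065),T(-.02,-.03,.0065),T(-.06,-.03,.0035),T(-.06,-.03,.075)]
for a,b,n in zip(W[:-1],W[1:],(1,1,1,2,1,1)): print(np.round(b,3)); calls(a,b,n)
E
```

```text
[0.58  0.059 0.071 0.104]
[[0.0, 0.0, -0.0146, 0.0, 0.0, -0.0], [0.0, 0.0, -0.0292, 0.0, 0.0, -0.0], [0.0, 0.0, -0.0438, 0.0, 0.0, -0.0], [0.0, 0.0, -0.0584, 0.0, 0.0, -0.0], [0.0, 0.0, -0.073, 0.0, 0.0, -0.0]]
[0.567 0.184 0.071 0.104]
[[-0.0001, -0.0252, -0.0, 0.0, 0.0, -0.0], [-0.0002, -0.0504, -0.0, 0.0, 0.0, -0.0], [-0.0002, -0.0756, -0.0, 0.0, 0.0, -0.0], [-0.0003, -0.1008, -0.0, 0.0, 0.0, -0.0], [-0.0004, -0.126, -0.0, 0.0, 0.0, -0.0]]
[0.567 0.184 0.002 0.104]
[[0.0, 0.0, 0.0137, 0.0, 0.0, -0.0], [0.0, 0.0, 0.0274, 0.0, 0.0, -0.0], [0.0, 0.0, 0.0411, 0.0, 0.0, -0.0], [0.0, 0.0, 0.0548, 0.0, 0.0, -0.0], [0.0, 0.0, 0.0685, 0.0, 0.0, -0.0]]
[0.575 0.11  0.002 0.104]
[[0.0, 0.0075, -0.0, 0.0, 0.0, -0.0], [0.0, 0.015, -0.0, 0.0, 0.0, -0.0], [0.0, 0.0225, -0.0, 0.0, 0.0, -0.0], [0.0, 0.03, -0.0, 0.0, 0.0, -0.0], [0.0, 0.0375, -0.0, 0.0, 0.0, -0.0]]
[[0.0, 0.0075, -0.0, 0.0, 0.0, -0.0], [0.0, 0.015, -0.0, 0.0, 0.0, -0.0], [0.0, 0.0225, -0.0, 0.0, 0.0, -0.0], [0.0, 0.03, -0.0, 0.0, 0.0, -0.0], [0.0, 0.0375, -0.0, 0.0, 0.0, -0.0]]
[ 0.579  0.07  -0.     0.104]
[[0.0, 0.008, 0.0006, 0.0, 0.0, -0.0], [0.0, 0.016, 0.0012, 0.0, 0.0, -0.0], [0.0, 0.024, 0.0018, 0.0, 0.0, -0.0], [0.0, 0.032, 0.0024, 0.0, 0.0, -0.0], [0.0, 0.04, 0.003, 0.0, 0.0, -0.0]]
[0.579 0.07  0.071 0.104]
[[0.0, 0.0, -0.0143, 0.0, 0.0, -0.0], [0.0, 0.0, -0.0286, 0.0, 0.0, -0.0], [0.0, 0.0, -0.0429, 0.0, 0.0, -0.0], [0.0, 0.0, -0.0572, 0.0, 0.0, -0.0], [0.0, 0.0, -0.0715, 0.0, 0.0, -0.0]]
```

carry_out(commands=[[0,0,-0.015,0,0,0],[0,0,-0.03,0,0,0],[0,0,-0.044,0,0,0],[0,0,-0.058,0,0,0],[0,0,-0.073,0,0,0]])

```text
time: 19.4
tool_pos: [0.5803, 0.0606, 0.073]
ee_rot: [3.142, -0.001, 0.104]
wrist_force: [0.4, 0.8, -3.0]
width: 0.0257
finger_force: 30.0
```

carry_out(commands=[[0,-0.028,0,0,0,0],[0,-0.056,0,0,0,0],[0,-0.084,0,0,0,0],[0,-0.112,0,0,0,0],[0,-0.126,0,0,0,0]])

```text
time: 19.9
tool_pos: [0.5667, 0.188, 0.0721]
ee_rot: [-3.141, -0.001, 0.106]
wrist_force: [0.1, -0.9, -2.2]
width: 0.0257
finger_force: 30.0
```

carry_out(commands=[[0,0,0.012,0,0,0],[0,0,0.026,0,0,0],[0,0,0.04,0,0,0],[0,0,0.054,0,0,0],[0,0,0.06,0,0,0]])

```text
time: 20.4
tool_pos: [0.5652, 0.1842, 0.0078]
ee_rot: [3.141, 0.005, 0.102]
wrist_force: [0.4, 0.8, -2.6]
width: 0.0256
finger_force: 30.0
```

carry_out(commands=[[0,0,0.004,0,0,0],[0,0,0.008,0,0,0],[0,0,0.0085,0,0,0],[0,0,0.0085,0,0,0],[0,0,0.0085,0,0,0]])

```text
time: 20.9
tool_pos: [0.5675, 0.1858, 0.0033]
ee_rot: [-3.141, -0.001, 0.104]
wrist_force: [-0.5, -0.2, -1.6]
width: 0.0254
finger_force: 30.0
```

carry_out(commands=[[0,0.0075,0,0,0,0],[0,0.015,0,0,0,0],[0,0.0225,0,0,0,0],[0,0.03,0,0,0,0],[0,0.0375,0,0,0,0]])

```text
time: 21.4
tool_pos: [0.5709, 0.1475, 0.0026]
ee_rot: [-3.141, -0.0, 0.103]
wrist_force: [0.0, 0.8, -2.1]
width: 0.026
finger_force: 30.0
```

carry_out(commands=[[0,0.0075,0,0,0,0],[0,0.015,0,0,0,0],[0,0.0225,0,0,0,0],[0,0.03,0,0,0,0],[0,0.0375,0,0,0,0]])

```text
time: 21.9
tool_pos: [0.5748, 0.1104, 0.0026]
ee_rot: [-3.142, -0.0, 0.104]
wrist_force: [0.3, -0.3, -2.0]
width: 0.026
finger_force: 30.0
```

carry_out(commands=[[0,0.008,0.0006,0,0,0],[0,0.016,0.001,0,0,0],[0,0.024,0.002,0,0,0],[0,0.032,0.0025,0,0,0],[0,0.04,0.003,0,0,0]])

```text
time: 22.4
tool_pos: [0.5789, 0.0705, -0.0005]
ee_rot: [-3.142, 0.0, 0.104]
wrist_force: [-0.2, -0.5, -2.0]
width: 0.026
finger_force: 30.0
```

```bash
cat >> h.py <<'E'
L=np.array([.652,.138]);ex=np.array([-.104,.9946]);ey=np.array([-.9946,-.104])
def shards(s,nm,pan=True):
    P=cloud(s); e=P[...,:2]-L; X=e@ex; Y=e@ey
    hsv=cv2.cvtColor(s['img'],cv2.COLOR_RGB2HSV)
    m=((hsv[...,0]<16)&(hsv[...,1]>135)&(hsv[...,2]>90)&(abs(P[...,2])<.03)&(X>-.3)&(X<.2)&(abs(Y)<.16)).astype(np.uint8)
    n,l,st,c=cv2.connectedComponentsWithStats(m)
    for i in range(1,n):
        if st[i,4]>25:
            k=l==i; print(nm,'shard',c[i].round(),st[i,4],'X',np.percentile(X[k],[3,50,97]).round(3),'Y',np.percentile(Y[k],[3,50,97]).round(3),P[k][:,2].max().round(3))
    k=(P[...,2]>.052)&(P[...,2]<.068)&(X>.17)&(X<.24)&(abs(Y)<.14); print(nm,'backwall X',np.median(X[k]).round(4),'Y',np.percentile(Y[k],[1,99]).round(4))
E
python3 - <<'E'
from h import *
o=get_obs();print(o['tool_pos'],o['wrist_force'])
s=snap('top','top10');t=snap('scene','scene10')
shards(s,'top');shards(t,'scene')
E
```

```text
[ 5.78902023e-01  7.05402240e-02 -4.95950182e-04] [-0.21963969 -0.52295043 -1.97303746]
top shard [211. 141.] 89 X [-0.09  -0.079 -0.054] Y [-0.146 -0.129 -0.109] 0.014
top shard [221. 161.] 156 X [-0.119 -0.1   -0.083] Y [-0.08  -0.059 -0.046] 0.02
top backwall X 0.2059 Y [-0.1121  0.117 ]
scene shard [258. 321.] 35 X [-0.083 -0.058 -0.049] Y [-0.143 -0.138 -0.125] 0.012
scene shard [363. 321.] 35 X [0.078 0.096 0.113] Y [0.009 0.013 0.02 ] 0.016
scene backwall X 0.2087 Y [-0.1129  0.1171]
```

A is free of the wall at pan (−0.072, −0.128), and B is at (−0.10, −0.06). I'll lift, yaw the brush by 0.9 rad, set it down outside A and nudge A inward.

```bash
python3 - <<'E'
from h import *
from plan import *
A=L-.072*ex-.128*ey; R=lambda a:np.array([[np.cos(a),-np.sin(a)],[np.sin(a),np.cos(a)]])
G=A-R(1.0)@[.17,.053]; m=.42*ex+.91*ey; E=G+.075*m
p=(.579,.07,-.0005,.104); W=[p,(*p[:2],.071,.104),(*G,.071,1.),(*G,-.002,1.),(*E,-.002,1.)]
for a,b,n in zip(W[:-1],W[1:],(1,3,1,2)): print(np.round(b,3)); calls(a,b,n)
E
```

```text
[0.579 0.07  0.071 0.104]
[[0.0, 0.0, -0.0143, 0.0, 0.0, -0.0], [0.0, 0.0, -0.0286, 0.0, 0.0, -0.0], [0.0, 0.0, -0.0429, 0.0, 0.0, -0.0], [0.0, 0.0, -0.0572, 0.0, 0.0, -0.0], [0.0, 0.0, -0.0715, 0.0, 0.0, -0.0]]
[ 0.74  -0.092  0.071  1.   ]
[[0.0095, 0.0119, -0.0, 0.0, 0.0, -0.0597], [0.019, 0.0237, -0.0, 0.0, 0.0, -0.1195], [0.0286, 0.0356, -0.0, 0.0, 0.0, -0.1792], [0.0381, 0.0474, -0.0, 0.0, 0.0, -0.2389], [0.0476, 0.0593, -0.0, 0.0, 0.0, -0.2987]]
[[0.0056, 0.0141, -0.0, 0.0, 0.0, -0.0597], [0.0112, 0.0283, -0.0, 0.0, 0.0, -0.1195], [0.0168, 0.0424, -0.0, 0.0, 0.0, -0.1792], [0.0225, 0.0565, -0.0, 0.0, 0.0, -0.2389], [0.0281, 0.0706, -0.0, 0.0, 0.0, -0.2987]]
[[0.0012, 0.0152, -0.0, 0.0, 0.0, -0.0597], [0.0024, 0.0303, -0.0, 0.0, 0.0, -0.1195], [0.0036, 0.0455, -0.0, 0.0, 0.0, -0.1792], [0.0048, 0.0606, -0.0, 0.0, 0.0, -0.2389], [0.006, 0.0758, -0.0, 0.0, 0.0, -0.2987]]
[ 0.74  -0.092 -0.002  1.   ]
[[0.0, 0.0, 0.0146, 0.0, 0.0, -0.0], [0.0, 0.0, 0.0292, 0.0, 0.0, -0.0], [0.0, 0.0, 0.0438, 0.0, 0.0, -0.0], [0.0, 0.0, 0.0584, 0.0, 0.0, -0.0], [0.0, 0.0, 0.073, 0.0, 0.0, -0.0]]
[ 0.668 -0.068 -0.002  1.   ]
[[-0.0018, -0.0073, -0.0, 0.0, 0.0, -0.0], [-0.0036, -0.0146, -0.0, 0.0, 0.0, -0.0], [-0.0054, -0.0219, -0.0, 0.0, 0.0, -0.0], [-0.0072, -0.0292, -0.0, 0.0, 0.0, -0.0], [-0.009, -0.0365, -0.0, 0.0, 0.0, -0.0]]
[[-0.0018, -0.0073, -0.0, 0.0, 0.0, -0.0], [-0.0036, -0.0146, -0.0, 0.0, 0.0, -0.0], [-0.0054, -0.0219, -0.0, 0.0, 0.0, -0.0], [-0.0072, -0.0292, -0.0, 0.0, 0.0, -0.0], [-0.009, -0.0365, -0.0, 0.0, 0.0, -0.0]]
```

carry_out(commands=[[0,0,-0.014,0,0,0],[0,0,-0.028,0,0,0],[0,0,-0.043,0,0,0],[0,0,-0.057,0,0,0],[0,0,-0.0715,0,0,0]])

```text
time: 23.0
tool_pos: [0.5793, 0.0715, 0.0732]
ee_rot: [3.142, -0.002, 0.104]
wrist_force: [-0.4, -1.0, -1.7]
width: 0.0257
finger_force: 30.0
```

carry_out(commands=[[0.0095,0.012,0,0,0,-0.06],[0.019,0.024,0,0,0,-0.12],[0.0286,0.036,0,0,0,-0.18],[0.038,0.047,0,0,0,-0.24],[0.0476,0.059,0,0,0,-0.299]])

```text
time: 23.5
tool_pos: [0.633, 0.0172, 0.0722]
ee_rot: [3.141, -0.001, 0.406]
wrist_force: [0.3, 0.4, -1.7]
width: 0.0257
finger_force: 30.0
```

carry_out(commands=[[0.0056,0.014,0,0,0,-0.06],[0.011,0.028,0,0,0,-0.12],[0.017,0.042,0,0,0,-0.18],[0.0225,0.0565,0,0,0,-0.24],[0.028,0.0706,0,0,0,-0.299]])

```text
time: 24.0
tool_pos: [0.6865, -0.037, 0.0721]
ee_rot: [3.141, -0.0, 0.704]
wrist_force: [0.6, -0.3, -1.6]
width: 0.0258
finger_force: 30.0
```

carry_out(commands=[[0.001,0.015,0,0,0,-0.06],[0.0024,0.03,0,0,0,-0.12],[0.0036,0.0455,0,0,0,-0.18],[0.0048,0.0606,0,0,0,-0.24],[0.006,0.076,0,0,0,-0.299]])

```text
time: 24.5
tool_pos: [0.7401, -0.0911, 0.072]
ee_rot: [3.141, -0.0, 1.003]
wrist_force: [0.3, -0.0, -1.6]
width: 0.0258
finger_force: 30.0
```

```bash
python3 - <<'E'
from h import *
o=get_obs();print(o['tool_pos'],o['ee_rot'],o['wrist_force'])
s=snap('top','top11');t=snap('scene','scene11')
shards(s,'top');shards(t,'scene')
E
```

```text
[ 0.74009961 -0.09109958  0.07202604] [ 3.14073416e+00 -3.70383181e-05  1.00342722e+00] [ 0.2941581  -0.02147875 -1.55401534]
top shard [210. 142.] 160 X [-0.089 -0.071 -0.05 ] Y [-0.145 -0.124 -0.107] 0.013
top shard [158. 197.] 249 X [0.076 0.088 0.103] Y [-0.013  0.033  0.081] 0.02
top backwall X 0.206 Y [-0.1121  0.1169]
scene shard [258. 321.] 40 X [-0.082 -0.057 -0.048] Y [-0.143 -0.138 -0.124] 0.011
scene shard [363. 320.] 34 X [0.078 0.094 0.112] Y [0.009 0.012 0.021] 0.016
scene backwall X 0.2086 Y [-0.113   0.1174]
```

carry_out(commands=[[0,0,0.012,0,0,0],[0,0,0.026,0,0,0],[0,0,0.042,0,0,0],[0,0,0.058,0,0,0],[0,0,0.066,0,0,0]])

```text
time: 25.1
tool_pos: [0.7372, -0.0899, 0.0011]
ee_rot: [-3.136, 0.002, 1.001]
wrist_force: [0.3, -0.8, -2.6]
width: 0.0255
finger_force: 30.0
```

carry_out(commands=[[0,0,0.003,0,0,0],[0,0,0.006,0,0,0],[0,0,0.007,0,0,0],[0,0,0.007,0,0,0],[0,0,0.007,0,0,0]])

```text
time: 25.6
tool_pos: [0.74, -0.0908, -0.001]
ee_rot: [3.14, -0.001, 1.001]
wrist_force: [-0.6, 0.2, -2.1]
width: 0.0259
finger_force: 30.0
```

carry_out(commands=[[-0.002,-0.007,0,0,0,0],[-0.0036,-0.0146,0,0,0,0],[-0.0054,-0.022,0,0,0,0],[-0.007,-0.029,0,0,0,0],[-0.009,-0.0365,0,0,0,0]])

```text
time: 26.1
tool_pos: [0.7032, -0.0782, -0.0017]
ee_rot: [3.141, -0.0, 1.001]
wrist_force: [0.6, 0.6, -2.6]
width: 0.0253
finger_force: 30.0
```

carry_out(commands=[[-0.002,-0.007,0,0,0,0],[-0.0036,-0.0146,0,0,0,0],[-0.0054,-0.022,0,0,0,0],[-0.007,-0.029,0,0,0,0],[-0.009,-0.0365,0,0,0,0]])

```text
time: 26.6
tool_pos: [0.6678, -0.0662, -0.0018]
ee_rot: [3.141, -0.0, 1.001]
wrist_force: [0.8, -0.5, -1.5]
width: 0.0257
finger_force: 30.0
```

```bash
python3 - <<'E'
from h import *
o=get_obs();print(o['tool_pos'],o['ee_rot'],o['wrist_force'])
s=snap('top','top12');t=snap('scene','scene12')
shards(s,'top');shards(t,'scene')
E
```

```text
[ 0.66779741 -0.06621532 -0.00181684] [ 3.14130141e+00 -2.16863477e-04  1.00073061e+00] [ 0.77866671 -0.46118389 -1.5292459 ]
top shard [202. 157.] 165 X [-0.065 -0.046 -0.025] Y [-0.099 -0.079 -0.062] 0.023
top shard [210. 166.] 40 X [-0.076 -0.068 -0.057] Y [-0.066 -0.047 -0.035] 0.019
top shard [158. 197.] 246 X [0.076 0.089 0.102] Y [-0.013  0.034  0.081] 0.02
top backwall X 0.206 Y [-0.1122  0.1167]
scene shard [282. 314.] 37 X [-0.052 -0.035 -0.022] Y [-0.098 -0.092 -0.082] 0.027
scene shard [362. 320.] 32 X [0.078 0.094 0.11 ] Y [0.009 0.012 0.018] 0.016
scene backwall X 0.2086 Y [-0.1133  0.1173]
```

A is at (−0.046, −0.079) and B is beside it. One more inward nudge of 25 mm, then straighten up for the final sweep.

```bash
python3 - <<'E'
from h import *
from plan import *
def T(X,c,h,yw=.104):
    p=L+X*ex+c*ey-.11*np.array([np.cos(yw),np.sin(yw)]); return (*p,h-.004,yw)
m=.42*ex+.91*ey; S=np.array([.668,-.0675]); E=S+.025*m; nrm=.62*ex+.78*ey; B=E-.03*nrm
W=[(*S,-.002,1.),(*E,-.002,1.),(*B,.045,1.),T(-.145,-.03,.05),T(-.145,-.03,.002)]
for a,b,n in zip(W[:-1],W[1:],(1,1,3,1)): print(np.round(b,3)); calls(a,b,n)
W=[T(-.145,-.03,.002),T(-.03,-.03,.002),T(.014,-.028,.0065),T(.06,-.026,.0065)]
for a,b,n in zip(W[:-1],W[1:],(3,1,1)): print(np.round(b,3)); calls(a,b,n)
E
```

```text
[ 0.644 -0.059 -0.002  1.   ]
[[-0.0012, -0.0049, -0.0, 0.0, 0.0, -0.0], [-0.0024, -0.0097, -0.0, 0.0, 0.0, -0.0], [-0.0036, -0.0146, -0.0, 0.0, 0.0, -0.0], [-0.0048, -0.0195, -0.0, 0.0, 0.0, -0.0], [-0.006, -0.0243, -0.0, 0.0, 0.0, -0.0]]
[ 0.669 -0.075  0.045  1.   ]
[[0.0, 0.006, -0.0094, 0.0, 0.0, -0.0], [0.0, 0.012, -0.0188, 0.0, 0.0, -0.0], [0.0001, 0.0179, -0.0282, 0.0, 0.0, -0.0], [0.0001, 0.0239, -0.0376, 0.0, 0.0, -0.0], [0.0001, 0.0299, -0.047, 0.0, 0.0, -0.0]]
[ 0.588 -0.015  0.046  0.104]
[[0.0005, -0.0068, -0.0001, 0.0, 0.0, 0.0597], [0.0009, -0.0136, -0.0001, 0.0, 0.0, 0.1195], [0.0014, -0.0204, -0.0002, 0.0, 0.0, 0.1792], [0.0019, -0.0272, -0.0003, 0.0, 0.0, 0.2389], [0.0023, -0.034, -0.0003, 0.0, 0.0, 0.2987]]
[[-0.0016, -0.0066, -0.0001, 0.0, 0.0, 0.0597], [-0.0031, -0.0133, -0.0001, 0.0, 0.0, 0.1195], [-0.0047, -0.0199, -0.0002, 0.0, 0.0, 0.1792], [-0.0062, -0.0265, -0.0003, 0.0, 0.0, 0.2389], [-0.0078, -0.0332, -0.0003, 0.0, 0.0, 0.2987]]
[[-0.0034, -0.0059, -0.0001, 0.0, 0.0, 0.0597], [-0.0069, -0.0118, -0.0001, 0.0, 0.0, 0.1195], [-0.0103, -0.0176, -0.0002, 0.0,
[... 718 characters left out ...]
.0, 0.0, 0.0, -0.0]]
[[-0.0, -0.0077, -0.0, 0.0, 0.0, -0.0], [-0.0, -0.0153, -0.0, 0.0, 0.0, -0.0], [-0.0, -0.023, -0.0, 0.0, 0.0, -0.0], [-0.0, -0.0307, -0.0, 0.0, 0.0, -0.0], [-0.0, -0.0383, -0.0, 0.0, 0.0, -0.0]]
[0.569 0.143 0.002 0.104]
[[-0.0004, -0.0088, -0.0009, 0.0, 0.0, -0.0], [-0.0008, -0.0176, -0.0018, 0.0, 0.0, -0.0], [-0.0012, -0.0264, -0.0027, 0.0, 0.0, -0.0], [-0.0016, -0.0352, -0.0036, 0.0, 0.0, -0.0], [-0.002, -0.044, -0.0045, 0.0, 0.0, -0.0]]
[0.562 0.189 0.002 0.104]
[[-0.0004, -0.0092, -0.0, 0.0, 0.0, -0.0], [-0.0008, -0.0184, -0.0, 0.0, 0.0, -0.0], [-0.0012, -0.0276, -0.0, 0.0, 0.0, -0.0], [-0.0016, -0.0368, -0.0, 0.0, 0.0, -0.0], [-0.002, -0.046, -0.0, 0.0, 0.0, -0.0]]
```

carry_out(commands=[[-0.0012,-0.005,0,0,0,0],[-0.0024,-0.01,0,0,0,0],[-0.0036,-0.0146,0,0,0,0],[-0.0048,-0.0195,0,0,0,0],[-0.006,-0.024,0,0,0,0]])

```text
time: 27.2
tool_pos: [0.6445, -0.0584, -0.0019]
ee_rot: [3.142, -0.0, 1.001]
wrist_force: [-0.9, -0.6, -1.2]
width: 0.0257
finger_force: 30.0
```

carry_out(commands=[[0,0.006,-0.009,0,0,0],[0,0.012,-0.019,0,0,0],[0,0.018,-0.028,0,0,0],[0,0.024,-0.038,0,0,0],[0,0.03,-0.047,0,0,0]])

```text
time: 27.7
tool_pos: [0.6712, -0.0752, 0.0466]
ee_rot: [3.14, -0.001, 1.001]
wrist_force: [-0.0, 0.7, -2.0]
width: 0.0259
finger_force: 30.0
```

carry_out(commands=[[0,-0.007,0,0,0,0.06],[0.001,-0.0136,0,0,0,0.12],[0.0014,-0.02,0,0,0,0.18],[0.002,-0.027,0,0,0,0.24],[0.0023,-0.034,0,0,0,0.2987]])

```text
time: 28.2
tool_pos: [0.643, -0.0545, 0.0457]
ee_rot: [3.141, -0.0, 0.699]
wrist_force: [-0.5, -0.4, -2.3]
width: 0.0258
finger_force: 30.0
```

carry_out(commands=[[-0.0016,-0.0066,0,0,0,0.06],[-0.003,-0.013,0,0,0,0.12],[-0.0047,-0.02,0,0,0,0.18],[-0.006,-0.0265,0,0,0,0.24],[-0.0078,-0.033,0,0,0,0.2987]])

```text
time: 28.7
tool_pos: [0.6157, -0.0342, 0.0457]
ee_rot: [-3.142, -0.0, 0.401]
wrist_force: [-1.2, -0.1, -2.0]
width: 0.026
finger_force: 30.0
```

carry_out(commands=[[-0.0034,-0.006,0,0,0,0.06],[-0.007,-0.012,0,0,0,0.12],[-0.01,-0.0176,0,0,0,0.18],[-0.0137,-0.0235,0,0,0,0.24],[-0.017,-0.0294,0,0,0,0.2987]])

```text
time: 29.2
tool_pos: [0.5885, -0.0138, 0.0458]
ee_rot: [-3.141, -0.0, 0.102]
wrist_force: [-0.9, 0.4, -2.1]
width: 0.0255
finger_force: 30.0
```

```bash
python3 - <<'E'
from h import *
o=get_obs();print(o['tool_pos'],o['ee_rot'],o['wrist_force'])
s=snap('top','top13');t=snap('scene','scene13')
shards(s,'top');shards(t,'scene')
E
```

```text
[ 0.58847846 -0.01379945  0.04575589] [-3.14123468e+00 -3.71767765e-04  1.02078990e-01] [-0.93646353  0.36573564 -2.05024516]
top shard [158. 197.] 243 X [0.076 0.089 0.103] Y [-0.013  0.034  0.081] 0.022
top backwall X 0.2059 Y [-0.1123  0.1172]
scene shard [291. 294.] 28 X [-0.085 -0.058 -0.044] Y [-0.045 -0.037 -0.027] 0.014
scene shard [293. 312.] 35 X [-0.053 -0.023 -0.011] Y [-0.075 -0.067 -0.059] 0.011
scene shard [363. 321.] 34 X [0.078 0.095 0.113] Y [0.009 0.013 0.02 ] 0.015
scene backwall X 0.2086 Y [-0.1129  0.1173]
```

A and B are now well inside the pan's width. Lower and sweep.

carry_out(commands=[[0,0,0.012,0,0,0],[0,0,0.024,0,0,0],[0,0,0.036,0,0,0],[0,0,0.044,0,0,0],[0,0,0.048,0,0,0]])

```text
time: 29.8
tool_pos: [0.5869, -0.0139, -0.004]
ee_rot: [-3.141, 0.004, 0.105]
wrist_force: [-5.1, 0.4, 9.2]
width: 0.0259
finger_force: 30.0
```

carry_out(commands=[[0,-0.0077,0,0,0,0],[0,-0.015,0,0,0,0],[0,-0.023,0,0,0,0],[0,-0.031,0,0,0,0],[0,-0.038,0,0,0,0]])

```text
time: 30.3
tool_pos: [0.5842, 0.0249, -0.0029]
ee_rot: [-3.141, -0.0, 0.105]
wrist_force: [-0.2, -0.6, -2.8]
width: 0.0256
finger_force: 30.0
```

carry_out(commands=[[0,-0.0077,0,0,0,0],[0,-0.015,0,0,0,0],[0,-0.023,0,0,0,0],[0,-0.031,0,0,0,0],[0,-0.038,0,0,0,0]])

```text
time: 30.8
tool_pos: [0.5802, 0.0625, -0.0029]
ee_rot: [-3.141, -0.0, 0.105]
wrist_force: [0.0, -0.1, -2.4]
width: 0.0257
finger_force: 30.0
```

carry_out(commands=[[0,-0.0077,0,0,0,0],[0,-0.015,0,0,0,0],[0,-0.023,0,0,0,0],[0,-0.031,0,0,0,0],[0,-0.038,0,0,0,0]])

```text
time: 31.3
tool_pos: [0.5762, 0.1003, -0.003]
ee_rot: [-3.141, 0.0, 0.105]
wrist_force: [-0.0, -0.2, -2.2]
width: 0.0257
finger_force: 30.0
```

```bash
python3 - <<'E'
from h import *
o=get_obs();print(o['tool_pos'],o['ee_rot'],o['wrist_force'])
s=snap('top','top14');t=snap('scene','scene14')
shards(s,'top');shards(t,'scene')
E
```

```text
[ 0.57617947  0.10029733 -0.00295098] [-3.14141526e+00  5.06560176e-05  1.04879749e-01] [-0.01373556 -0.16948601 -2.20384807]
top backwall X 0.206 Y [-0.1121  0.117 ]
scene shard [363. 320.] 38 X [0.078 0.093 0.113] Y [0.009 0.013 0.024] 0.017
scene shard [299. 330.] 34 X [-0.001  0.02   0.022] Y [-0.102 -0.099 -0.077] 0.013
scene backwall X 0.2086 Y [-0.113   0.1174]
```

```bash
python3 - <<'E'
import re
f=open('h.py').read(); f=f.replace("(hsv[...,1]>135)&(hsv[...,2]>90)","(hsv[...,1]>110)&(hsv[...,2]>VT)").replace("def shards(s,nm,pan=True)","def shards(s,nm,VT=170)"); open('h.py','w').write(f)
from h import *
for nm in ('scene14','top14','scene9'):
    shards(dict(np.load(nm+'.npz')),nm)
E
```

```text
scene14 shard [366. 316.] 574 X [0.078 0.092 0.107] Y [-0.02   0.023  0.079] 0.019
scene14 shard [307. 318.] 474 X [-0.01   0.009  0.024] Y [-0.1   -0.059 -0.022] 0.02
scene14 backwall X 0.2086 Y [-0.113   0.1174]
top14 shard [184. 153.] 28 X [0.002 0.005 0.014] Y [-0.116 -0.092 -0.085] 0.015
top14 backwall X 0.206 Y [-0.1121  0.117 ]
scene9 shard [366. 316.] 568 X [0.078 0.092 0.107] Y [-0.021  0.023  0.08 ] 0.019
scene9 shard [307. 318.] 228 X [-0.01   0.01   0.028] Y [-0.077 -0.062 -0.046] 0.019
scene9 shard [290. 331.] 241 X [-0.015  0.005  0.02 ] Y [-0.126 -0.108 -0.091] 0.013
scene9 backwall X 0.2087 Y [-0.113   0.1171]
```

A and B straddle the lip at Y −0.100 to −0.022, inside the wall at −0.1125, with no jam force. I'll push on with a slight inward drift.

carry_out(commands=[[-0.001,-0.009,-0.0013,0,0,0],[-0.002,-0.0176,-0.0025,0,0,0],[-0.003,-0.0264,-0.0036,0,0,0],[-0.004,-0.035,-0.0046,0,0,0],[-0.005,-0.044,-0.0055,0,0,0]])

```text
time: 31.9
tool_pos: [0.5667, 0.1435, 0.0029]
ee_rot: [-3.142, -0.001, 0.105]
wrist_force: [-0.1, -1.4, -2.9]
width: 0.0259
finger_force: 30.0
```

```bash
python3 - <<'E'
from h import *
o=get_obs();print(o['tool_pos'],o['wrist_force'])
t=snap('scene','scene15'); shards(t,'scene')
E
```

```text
[0.5667364  0.14351958 0.00285059] [-0.12320545 -1.44560018 -2.92544416]
scene shard [366. 316.] 566 X [0.077 0.092 0.107] Y [-0.02   0.023  0.08 ] 0.019
scene shard [323. 329.] 504 X [0.033 0.05  0.065] Y [-0.097 -0.058 -0.022] 0.023
scene backwall X 0.2086 Y [-0.113  0.118]
```

carry_out(commands=[[0,-0.007,0,0,0,0],[0,-0.014,0,0,0,0],[0,-0.021,0,0,0,0],[0,-0.028,0,0,0,0],[0,-0.032,0,0,0,0]])

```text
time: 32.45
tool_pos: [0.5634, 0.1753, 0.0026]
ee_rot: [-3.141, -0.0, 0.105]
wrist_force: [0.0, -1.7, -1.1]
width: 0.0256
finger_force: 30.0
```

carry_out(commands=[[0,0.002,0,0,0,0],[0,0.005,-0.004,0,0,0],[0,0.006,-0.02,0,0,0],[0,0.006,-0.045,0,0,0],[0,0.006,-0.07,0,0,0]])

```text
time: 32.95
tool_pos: [0.5636, 0.1679, 0.073]
ee_rot: [3.142, 0.001, 0.104]
wrist_force: [-0.1, 0.4, -2.3]
width: 0.0255
finger_force: 30.0
```

```bash
python3 - <<'E'
from h import *
from plan import *
o=get_obs();print(o['tool_pos'],o['wrist_force'])
t=snap('scene','scene16'); shards(t,'scene'); shards(snap('top','top16'),'top')
p=(.563,.169,.073,.104)
W=[p,(.532,-.25,.073,.0827),(.532,-.25,-.004,.0827)]
for a,b,n in zip(W[:-1],W[1:],(3,1)): calls(a,b,n)
E
```

```text
[0.5635668  0.16792735 0.07300716] [-0.13182639  0.3776265  -2.30648548]
scene shard [353. 327.] 1065 X [0.069 0.09  0.114] Y [-0.092 -0.016  0.076] 0.022
scene backwall X 0.2086 Y [-0.1128  0.1176]
top backwall X 0.2016 Y [-0.1129  0.1173]
[[-0.005, 0.0276, -0.0, 0.0, 0.0, 0.0014], [-0.0099, 0.0551, -0.0, 0.0, 0.0, 0.0028], [-0.0149, 0.0827, -0.0, 0.0, 0.0, 0.0043], [-0.0198, 0.1103, -0.0, 0.0, 0.0, 0.0057], [-0.0248, 0.1378, -0.0, 0.0, 0.0, 0.0071]]
[[-0.0048, 0.0276, -0.0, 0.0, 0.0, 0.0014], [-0.0095, 0.0552, -0.0, 0.0, 0.0, 0.0028], [-0.0143, 0.0828, -0.0, 0.0, 0.0, 0.0043], [-0.019, 0.1104, -0.0, 0.0, 0.0, 0.0057], [-0.0238, 0.138, -0.0, 0.0, 0.0, 0.0071]]
[[-0.0046, 0.0276, -0.0, 0.0, 0.0, 0.0014], [-0.0091, 0.0553, -0.0, 0.0, 0.0, 0.0028], [-0.0137, 0.0829, -0.0, 0.0, 0.0, 0.0043], [-0.0183, 0.1105, -0.0, 0.0, 0.0, 0.0057], [-0.0228, 0.1382, -0.0, 0.0, 0.0, 0.0071]]
[[0.0, 0.0, 0.0154, 0.0, 0.0, -0.0], [0.0, 0.0, 0.0308, 0.0, 0.0, -0.0], [0.0, 0.0, 0.0462, 0.0, 0.0, -0.0], [0.0, 0.0, 0.0616, 0.0, 0.0, -0.0], [0.0, 0.0, 0.077, 0.0, 0.0, -0.0]]
```

All five shards are in, with X from 0.069 to 0.114. I'll carry the brush back to its free spot and set it down gently.

carry_out(commands=[[-0.005,0.0276,0,0,0,0.0014],[-0.01,0.055,0,0,0,0.003],[-0.015,0.083,0,0,0,0.004],[-0.02,0.11,0,0,0,0.0057],[-0.025,0.138,0,0,0,0.007]])

```text
time: 33.55
tool_pos: [0.5525, 0.0274, 0.071]
ee_rot: [-3.141, 0.002, 0.098]
wrist_force: [0.4, -0.3, -2.7]
width: 0.0253
finger_force: 30.0
```

carry_out(commands=[[-0.005,0.0276,0,0,0,0.0014],[-0.0095,0.055,0,0,0,0.003],[-0.0143,0.083,0,0,0,0.004],[-0.019,0.11,0,0,0,0.0057],[-0.024,0.138,0,0,0,0.007]])

```text
time: 34.05
tool_pos: [0.542, -0.1121, 0.071]
ee_rot: [-3.141, 0.002, 0.09]
wrist_force: [0.2, -0.3, -2.3]
width: 0.0258
finger_force: 30.0
```

carry_out(commands=[[-0.0046,0.0276,0,0,0,0.0014],[-0.009,0.055,0,0,0,0.003],[-0.0137,0.083,0,0,0,0.004],[-0.018,0.11,0,0,0,0.0057],[-0.023,0.138,0,0,0,0.007]])

```text
time: 34.55
tool_pos: [0.5316, -0.2514, 0.0709]
ee_rot: [-3.14, 0.002, 0.083]
wrist_force: [-0.2, 0.2, -1.6]
width: 0.0257
finger_force: 30.0
```

carry_out(commands=[[0,0,0.015,0,0,0],[0,0,0.03,0,0,0],[0,0,0.045,0,0,0],[0,0,0.06,0,0,0],[0,0,0.068,0,0,0]])

```text
time: 35.05
tool_pos: [0.5314, -0.2486, 0.0015]
ee_rot: [-3.139, 0.003, 0.085]
wrist_force: [-1.0, -0.2, -2.0]
width: 0.0263
finger_force: 30.0
```

carry_out(commands=[[0,0,0.002,0,0,0],[0,0,0.004,0,0,0],[0,0,0.006,0,0,0],[0,0,0.007,0,0,0],[0,0,0.0075,0,0,0]])

```text
time: 35.55
tool_pos: [0.5331, -0.2507, -0.0024]
ee_rot: [3.141, -0.001, 0.084]
wrist_force: [0.6, -0.5, -1.4]
width: 0.0261
finger_force: 30.0
```

```bash
cat > b.py <<'E'
from h import *
o=get_obs();print(o['tool_pos'],o['wrist_force'],o['wrist_torque'])
s=snap('top','topz');P=cloud(s)
k=(P[...,2]>.05)&(P[...,2]<.085)&(P[...,0]>.56)&(P[...,0]<.74)&(P[...,1]<-.2)&(P[...,1]>-.3)
q=P[k]; A=np.c_[q[:,:2]-q[:,:2].mean(0),np.ones(len(q))]; print(len(q),q[:,:2].mean(0),np.linalg.lstsq(A,q[:,2],rcond=None)[0])
shards(s,'top');shards(snap('scene','scenez'),'scene')
E
python3 b.py
```

```text
[ 0.53310774 -0.25065948 -0.00242501] [ 0.55410729 -0.48786479 -1.35791892] [-0.00774572  0.32714201 -0.01472583]
365 [ 0.68057494 -0.23525804] [ 0.00016428 -0.04378924  0.06585611]
top shard [158. 184.] 509 X [0.067 0.087 0.11 ] Y [-0.087 -0.002  0.08 ] 0.023
top backwall X 0.2056 Y [-0.1117  0.1172]
scene shard [353. 327.] 1057 X [0.069 0.09  0.114] Y [-0.092 -0.017  0.076] 0.022
scene backwall X 0.2088 Y [-0.1128  0.1174]
```

carry_out(commands=[[0,0,0.0005,0,0,0],[0,0,0.001,0,0,0],[0,0,0.0015,0,0,0],[0,0,0.0015,0,0,0],[0,0,0.0015,0,0,0]])

```text
time: 36.15
tool_pos: [0.5329, -0.2507, -0.0039]
ee_rot: [3.141, -0.001, 0.084]
wrist_force: [-0.7, -0.7, 0.9]
width: 0.0255
finger_force: 30.0
```

carry_out(commands=[[0,0,0,0,0,0],[0,0,0,0,0,0],[0,0,0,0,0,0],[0,0,0,0,0,0],[0,0,0,0,0,0]], jaw=1)

```text
time: 36.65
tool_pos: [0.5328, -0.2504, -0.0044]
ee_rot: [-3.142, -0.0, 0.084]
wrist_force: [0.7, 0.3, -1.0]
width: 0.0622
finger_force: 0.0
```

carry_out(commands=[[0,0,0,0,0,0],[0,0,0,0,0,0],[0,0,0,0,0,0],[0,0,0,0,0,0],[0,0,0,0,0,0]])

```text
time: 37.15
tool_pos: [0.5328, -0.2504, -0.0045]
ee_rot: [-3.141, -0.0, 0.084]
wrist_force: [0.1, -0.7, -0.1]
width: 0.0938
finger_force: 0.0
```

carry_out(commands=[[0,0,-0.015,0,0,0],[0,0,-0.03,0,0,0],[0,0,-0.055,0,0,0],[0,0,-0.08,0,0,0],[0,0,-0.11,0,0,0]])

```text
time: 37.65
tool_pos: [0.5328, -0.2505, 0.1078]
ee_rot: [3.141, -0.001, 0.084]
wrist_force: [-0.0, -0.3, -0.9]
width: 0.0938
finger_force: 0.0
```

carry_out(commands=[[-0.03,0,0,0,0,0],[-0.06,0,0,0,0,0],[-0.08,0,0,0,0,0],[-0.08,0,0,0,0,0],[-0.08,0,0,0,0,0]])

```text
time: 38.15
tool_pos: [0.4539, -0.2576, 0.1073]
ee_rot: [3.14, -0.003, 0.083]
wrist_force: [-0.1, 0.9, 0.1]
width: 0.0938
finger_force: 0.0
```

```bash
python3 b.py; python3 - <<'E'
from h import *
s=dict(np.load('topz.npz'))
P=cloud(s);print('tin',P[(P[...,2]>.06)&(P[...,2]<.085)&(P[...,0]<.37)&(P[...,0]>.25)&(abs(P[...,1]+.28)<.06)].mean(0))
for VT in (200,225): shards(dict(np.load('scenez.npz')),'sc',VT)
E
```

```text
[ 0.45390837 -0.2575949   0.10726844] [-0.05905855  0.93985029  0.11189118] [-0.02639557  0.16086985  0.05567931]
801 [ 0.64000383 -0.24102064] [ 0.00482397 -0.0254162   0.06494845]
top shard [158. 184.] 518 X [0.067 0.087 0.11 ] Y [-0.087 -0.002  0.079] 0.024
top backwall X 0.2059 Y [-0.1121  0.1176]
scene shard [353. 327.] 1062 X [0.069 0.09  0.115] Y [-0.092 -0.017  0.076] 0.022
scene backwall X 0.2087 Y [-0.1133  0.1175]
tin [ 0.32540122 -0.25861438  0.07785533]
sc shard [353. 327.] 1046 X [0.069 0.09  0.114] Y [-0.092 -0.018  0.076] 0.022
sc backwall X 0.2087 Y [-0.1133  0.1175]
sc shard [353. 327.] 983 X [0.069 0.089 0.114] Y [-0.092 -0.017  0.077] 0.022
sc backwall X 0.2087 Y [-0.1133  0.1175]
```

```bash
python3 -c "
from bench import *
print(close_job())"
```

```text
the job is handed in; nothing more can be done
None
```

I handed the job in at about 38 s, with no verdict returned; by my last measurements all five shards lie 67–115 mm past the lip, the pan has moved under 2 mm, and the brush stands level on its bristles, clear of the pan.

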